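# Set the test tiles in the car kiln and bolt it

### The job

Load the bench kiln for firing: roll its car right out, tip every L-shaped test tile that lies on the bench up onto its foot and stand all of them on the firebrick hearth of the car, tall leg upright. Then roll the car in until the door is fully shut, with the tiles still standing, and only then push the door's sliding bolt across until it is fully home in the keeper. Do not disturb the raw bowls.

Things in the scene. Friction and masses are not known exactly. Their poses are not given: they have to be found in the camera images.
- tile1: raw clay test tile, an L-shaped angle 48 mm wide, 9 mm thick, tall leg 85 mm, foot 60 mm (outer sizes), 0.09 to 0.15 kg; one of four alike, 2 or 3 of them there. Starts lying on its tall leg on the bench, foot sticking up. Origin: middle of the outer corner edge; +x along the tall leg (level at the start, straight up when standing on the foot), +z along the foot (up at the start), y across.
- tile2: test tile like tile1. In its own axes every tile spans: tall leg x 0 to 85, z 0 to 9 mm; foot z 0 to 60, x 0 to 9 mm; y -24 to 24 mm. The origin is on the outer faces, so lying or standing it is at the height of what the tile rests on; tipping turns the tile 90 degrees about the corner edge there.
- tile3: test tile, same size and axes as tile1. The dry clay is rough (friction on bench and hearth about 0.77 to 1): a lying tile pushed on the foot's inner face near its top tips about its corner without sliding, and past about 65 degrees drops onto its foot by itself; a standing one topples backwards if tilted more than about 25 degrees back.
- tile4: test tile, same size and axes as tile1
- kiln: fixed bench kiln, grey case 400 wide, 300 deep, 270 mm high plus a 30 mm vent on the roof. Origin on the bench under the middle of the case's front face; +x into the kiln (the front faces -x), y across, z up. Chamber 270 mm wide, roof 215 mm above the bench. Two rails 10 mm high run 270 mm out of the front for the car.
- car (a joint): how far the kiln car (firebrick hearth with the door fixed to its outer end) is rolled out along the kiln's -x, m: 0 shut against its stop, 0.24 fully out against its stop. Stays where left; rolls with about 4 N plus 25 N per m/s.
- hearth (a point): centre of the car's usable flat hearth top, 100 mm above the bench, axes as the kiln's, moves with the car. Usable x -90 (door's brick plug, 245 mm wide, 105 mm above the hearth) to +95 mm (free edge towards the kiln), y -125 to 125 mm. Door beyond the plug: 340 mm wide, outer face at x -175 mm, top 235 mm above the bench. Fully out, the free edge is 15 mm outside the case front.
- handle (a point): middle of the car's pull handle on the door: level steel bar 14 mm thick, 120 mm long along the kiln's y, axis 50 mm off the door's outer face, 200 mm above the bench, 35 mm below the door's top; posts to the door 5 mm from the one end and 5 mm from the other.
- bolt (a joint): travel of the sliding bolt on the door's outer face along the kiln's +y, m: 0 drawn right back, 0.05 fully home (stop). Stays where left; about 2.5 N of friction.
- bolt_knob (a point): middle of the bolt's black knob, a round stub 18 mm thick, 22 mm long, pointing straight out of the door (kiln's -x) on a 10 mm stem; 49 mm off the door's outer face, 200 mm above the bench, 35 mm below the door's top. Moves with the bolt. Drawn back it has 75 mm free on its -y side, up to the handle's end; the bolt's guide straps reach 29 mm off the door.
- bolt_tip (a point): the end of the 12 mm bolt rod, on its axis; moves with the bolt and the car
- keeper (a point): middle of the keeper's eye, on a bracket on the case's front beside the door; axes as the kiln's, the bolt passes along y. The eye is 20 mm long. With the car shut the tip is 19 mm short of its middle when drawn back, 31 mm beyond when fully home.
- bowl1: raw clay bowl on the bench, 110 mm across, 60 mm high; origin at the centre of its underside. Not to be disturbed.
- bowl2: another such raw bowl, not to be disturbed
- bowl3: another such raw bowl, not to be disturbed
Mind the look-alikes: they are no part of the job. Leave any blue look-alike of the tile2 alone.

How it is judged (in metres and radians):
On the way, in this order (a step that is already met when the one before it is completed fails the run):
1. the car is rolled right out (value of joint car above 0.225 m), for 0.2 s.
2. every test tile stands on its foot on the hearth, let go (angle between each of tile1, tile2, tile3, tile4's own x axis and vertical below 0.12 rad and z of tile1 in the frame of hearth between -0.008 and 0.01 m and x of tile1 in the frame of hearth between -0.1 and 0.1 m and y of tile1 in the frame of hearth between -0.125 and 0.125 m and linear speed of each of tile1, tile2, tile3, tile4 below 0.02 m/s and z of tile2 in the frame of hearth between -0.008 and 0.01 m and x of tile2 in the frame of hearth between -0.1 and 0.1 m and y of tile2 in the frame of hearth between -0.125 and 0.125 m and z of tile3 in the frame of hearth between -0.008 and 0.01 m and x of tile3 in the frame of hearth between -0.1 and 0.1 m and y of tile3 in the frame of hearth between -0.125 and 0.125 m and z of tile4 in the frame of hearth between -0.008 and 0.01 m and x of tile4 in the frame of hearth between -0.1 and 0.1 m and y of tile4 in the frame of hearth between -0.125 and 0.125 m and contact force between the fingers and tile1 below 0.1 N and contact force between the fingers and tile2 below 0.1 N and contact force between the fingers and tile3 below 0.1 N and contact force between the fingers and tile4 below 0.1 N), for 0.2 s.
3. the car is fully shut, with the bolt still drawn back (value of joint car below 0.005 m and value of joint bolt below 0.012 m), for 0.2 s.
4. the bolt is fully home in the keeper of the shut kiln (value of joint car below 0.005 m and value of joint bolt above 0.043 m and y of bolt_tip in the frame of keeper above 0.018 m and x of bolt_tip in the frame of keeper between -0.007 and 0.007 m), for 0.2 s.
At the end, for the whole second after the job is handed in: Every tile present stands on its foot on the hearth (tall leg within 7 degrees of upright, origin over the hearth and at its height), at rest; the car is shut to within 5 mm; the bolt is pushed at least 43 of its 50 mm, its tip at least 18 mm past the middle of the keeper's eye (all of step 4 and angle between each of tile1, tile2, tile3, tile4's own x axis and vertical below 0.12 rad and z of tile1 in the frame of hearth between -0.008 and 0.01 m and x of tile1 in the frame of hearth between -0.1 and 0.1 m and y of tile1 in the frame of hearth between -0.125 and 0.125 m and linear speed of each of tile1, tile2, tile3, tile4 below 0.02 m/s and z of tile2 in the frame of hearth between -0.008 and 0.01 m and x of tile2 in the frame of hearth between -0.1 and 0.1 m and y of tile2 in the frame of hearth between -0.125 and 0.125 m and z of tile3 in the frame of hearth between -0.008 and 0.01 m and x of tile3 in the frame of hearth between -0.1 and 0.1 m and y of tile3 in the frame of hearth between -0.125 and 0.125 m and z of tile4 in the frame of hearth between -0.008 and 0.01 m and x of tile4 in the frame of hearth between -0.1 and 0.1 m and y of tile4 in the frame of hearth between -0.125 and 0.125 m); the robot touches nothing.
It fails at once if a raw bowl is pushed more than 3 cm or tipped (distance of any of bowl1, bowl2, bowl3 from where it was at the start of the episode above 0.03 m or angle between any of bowl1, bowl2, bowl3's own z axis and vertical above 0.5 rad).
Of tile1, tile2, tile3, tile4 only 2 to 3 are there at a start; the rules pass over those that are not, and their reading is None.
At some moment in a run one of tile1, tile2, tile3, tile4 may be knocked a few centimetres aside while the robot is not near it.
It also fails if it takes over 210 s, if anything falls off the work surface, if the arm or the gripper's body presses on something with over 40 N, if the wrist force passes 120 N, or if a joint passes its speed limit or range.

### The arm

A 6-joint arm with a two-finger parallel gripper is mounted at the origin on the work surface. World frame = base frame: x ahead of the robot, y to its left, z up, the work surface at z = 0. Lengths are in mm, angles in degrees, forces in N, time in s.
With the tool pointing down it reaches from about 300 to 850 mm from the base axis. Payload 4.2 kg.
Tool frame: the origin (TCP) lies on the mounting face of the last link; the fingertips stand 191 mm ahead of it and the grasp point (between the pads) lies 172 mm ahead of it; z points along the fingers, y is the direction in which the jaws open and shut (so a half turn about z gives the same grasp; the last joint's range is limited). The gripper opens to 91 mm and grips with 3 to 60 N. Pads are 32 mm wide; open, the fingers measure 118 mm over their backs; the gripper's body (76 mm by 178 mm) begins 60 mm behind the grasp point.
Start: joints at [-71.047, 18.312, 89.639, -0, 72.044, -1.146], TCP at [197.596, -539.98, 404.776] pointing down, gripper open.
Joint ranges: [-177.97, 177.97], [-48.28, 115.42], [12.27, 149.76], [-77.06, 257.06], [2.81, 150.46], [-146.56, 146.56]. Speed limits (degrees/s): [147.25, 147.25, 180, 180, 180, 180].

### API

Orientations are given as [roll, pitch, yaw] about the fixed x, y, z axes, in that order (R = Rz(yaw) Ry(pitch) Rx(roll)).
In Python, from workcell import env gives the robot as it stands.
- The arm moves only by the shell command python3 -m handwheel 'ROWS' [FORCE]. ROWS is JSON, a list of rows, each an object with "gripper": the opening in per cent of the stroke, from 0 (shut) to 100 (fully open); "travel": the shift along the tool's x, y, z in m, a list of three; "twist": the turn about the tool's z in rad. In form: [{"gripper": gripper, "travel": [x, y, z], "twist": twist}, ...]. A call has 1 to 5 rows; each row shifts and turns the commanded pose from where the row before left it, along the tool's axes as they then stand; what a row does not reach is not made up. A row lasts 1/12 s, in which the tool goes at most 41.7 mm and 7.16 degrees, less where a joint would pass 70% of its speed; a pose out of reach is approached as far as the arm can. A call with a gripper value outside its range is refused whole. The fingers move at their own pace and stop on an object; FORCE is the grip in N (left out, the last holds). Time passes only in rows, so rows that do not move let the fingers close. It gives the time, the measured TCP pose, the force and the opening at its end, in the units of the state.
- env.state(): the state, without advancing time (a new reading comes with each control period).
- env.grab_frame(name): name is "scene" or "top" or "wrist"; returns a dict with "frame" (420x560x3 uint8, red, green, blue), "intrinsics" (3x3 intrinsics, pixels), "extrinsics" (4x4, takes a point from camera to world coordinates). Camera axes: x right, y down, z forward; pixel columns grow to the right and rows downward; lengths in mm; the calibration is good to about 2 mm. A picture is of the moment at which its call begins. There is no depth.
- env.job_done(): hands the job in, once; it reports no verdict.
Trained networks look in the newest picture that a camera, given by its name, has taken for a name from the list of things; names that differ only in an ending like _2 or _b are one class to them, and where a whole thing is asked for, a point or a joint stands for the part that bears it (a point fixed in the world has none). Each returns a list of dicts, best first, with "confidence" (0 to 1); they miss things now and then, are a little off and sometimes report something else, mostly with a low value. They report only what shows in the picture. A call takes as long as a camera call. They do not tell look-alikes from the thing itself.
- env.trace(camera, thing): "pixels" (420x560 bool, what is visible of it) and "uv" ([column, row] in pixels, amid what is visible of it).
- env.pinpoint(camera, thing): "uv" ([column, row] in pixels: a listed point, or the origin of a listed thing).
The state is a dict: "time_s": time; "qpos": joint angles; "qvel": joint speeds; "effort": joint torques, N m; "ee_pos": TCP position; "ee_rot": TCP orientation; "force": force on the tool from outside, world axes, zero at the start; "torque": the same for the moment, N m; "gripper_width": finger opening in mm.
Only numpy, scipy, OpenCV 4.12 (cv2) and the standard library are available. Lean on these libraries where they do the work, as an engineer would, in place of code of your own. Each camera call takes 0.05 s, during which the arm holds its last target. There are 200 camera calls.

## Working session

There is one attempt and no reset: what is moved stays moved. The work goes in short steps, Python scripts to look and compute and a shell command to move; the robot and the scene stay as the last step left them, time stands still between calls to the robot, and variables do not carry over. Pictures are saved under pics/ and viewed, about 12 in all and at most 16, crops included, and the job is handed in when it is done.

```bash
ls; mkdir -p pics; cat > h.py <<'E'
import numpy as np,cv2
from workcell import env
from scipy.spatial.transform import Rotation as R
def grab(n,f=None,s=1):
    d=env.grab_frame(n)
    if f: cv2.imwrite('pics/'+f,cv2.resize(d['frame'][:,:,::-1],None,fx=s,fy=s))
    return d
def ray(d,uv):
    K=np.array(d['intrinsics']);E=np.array(d['extrinsics'])
    v=E[:3,:3]@np.linalg.inv(K)@np.array([uv[0],uv[1],1.]);return E[:3,3],v
def onz(d,uv,z):
    o,v=ray(d,uv);return o+v*(z-o[2])/v[2]
def proj(d,p):
    K=np.array(d['intrinsics']);E=np.array(d['extrinsics'])
    c=E[:3,:3].T@(np.array(p,float)-E[:3,3]);q=K@c;return q[:2]/q[2]
def tri(ds,uvs):
    A=np.zeros((3,3));b=np.zeros(3)
    for d,uv in zip(ds,uvs):
        o,v=ray(d,uv);v/=np.linalg.norm(v);P=np.eye(3)-np.outer(v,v);A+=P;b+=P@o
    return np.linalg.solve(A,b)
E
python3 - <<'E'
from h import *
np.set_printoptions(precision=1,suppress=True)
for n in ['scene','top']:
    d=grab(n,n+'0.png',1.4)
    print(n,np.array(d['extrinsics']).round(2).tolist(),np.array(d['intrinsics']).tolist())
    for t,z in [('tile1',0),('kiln',0),('hearth',100),('handle',200),('bolt_knob',200),('bolt_tip',200),('keeper',200),('bowl1',0)]:
        for r in env.pinpoint(n,t): print(t,round(r['confidence'],2),np.array(r['uv']),onz(d,r['uv'],z))
s=env.state();print(s)
E
```

```text
pics
scene [[-1.0, -0.02, 0.02, 505.95], [-0.02, 0.82, -0.57, 735.51], [-0.01, -0.57, -0.82, 1162.0], [0.0, 0.0, 0.0, 1.0]] [[398.7210084364373, 0.0, 281.73401275976664], [0.0, 398.7210084364373, 208.03299327015407], [0.0, 0.0, 1.0]]
tile1 0.88 [262.1 279.4] [587.1 212.7   0. ]
tile1 0.84 [316.8 274.9] [414.6 193.6   0. ]
tile1 0.77 [321.9 328.8] [404.  364.8   0. ]
tile1 0.66 [355.9 358.8] [311.5 447.1   0. ]
kiln 0.67 [292.8 159. ] [ 494.8 -291.1    0. ]
kiln 0.58 [297.8 385. ] [474.2 519.2   0. ]
hearth 0.78 [289.8 146.9] [ 507.1 -260.4  100. ]
handle 0.87 [324.6 182.2] [398.7 -22.3 200. ]
bolt_knob 0.67 [238. 140.] [ 679.1 -194.3  200. ]
bolt_knob 0.43 [272.2 184.3] [558.7 -11.  200. ]
bolt_tip 0.61 [244.5 174.6] [646.1 -47.3 200. ]
bolt_tip 0.54 [314.4 272.4] [436.4 279.8 200. ]
keeper 0.57 [236.9 142.8] [ 681.6 -181.6  200. ]
keeper 0.44 [243.6 378.9] [602.3 546.5 200. ]
bowl1 0.85 [296.8 385.1] [476.9 519.6   0. ]
bowl1 0.8 [206.4 241.9] [780.4  81.5   0. ]
top [[0.02, -1.0, 0.1, 440.56], [-1.0, -0.02, -0.0, 55.48], [0.01, -0.1, -1.0, 1338.07], [0.0, 0.0, 0.0, 1.0]] [[425.4666
[... 479 characters left out ...]
.72 [306.1 267. ] [396.2 -32.6 200. ]
bolt_tip 0.59 [382.5 233.4] [ 489.2 -236.   200. ]
bolt_tip 0.46 [310.2 174.2] [645.7 -40.7 200. ]
keeper 0.88 [371.  164.4] [ 676.  -205.6  200. ]
bowl1 0.9 [267.2 144.4] [775.7  81.4   0. ]
bowl1 0.86 [132.8 237.3] [470.3 496.2   0. ]
bowl1 0.61 [133.3 188.4] [624.8 502.5   0. ]
{'time_s': 0.9, 'qpos': array([-71. ,  18.3,  89.6,   0. ,  72. ,  -1.1]), 'qvel': array([-0.1, -0. , -0. ,  0. , -0.1, -0. ]), 'effort': array([ -0. , -41.2, -23.2,   0.1,   0. ,  -0. ]), 'ee_pos': array([ 197.6, -540. ,  404.8]), 'ee_rot': array([180. ,  -0. ,  20.1]), 'force': array([-1.2, -0.2, -0.3]), 'torque': array([-0. ,  0.1, -0. ]), 'gripper_width': 91.08831364225053}
```

View pics/scene0.png

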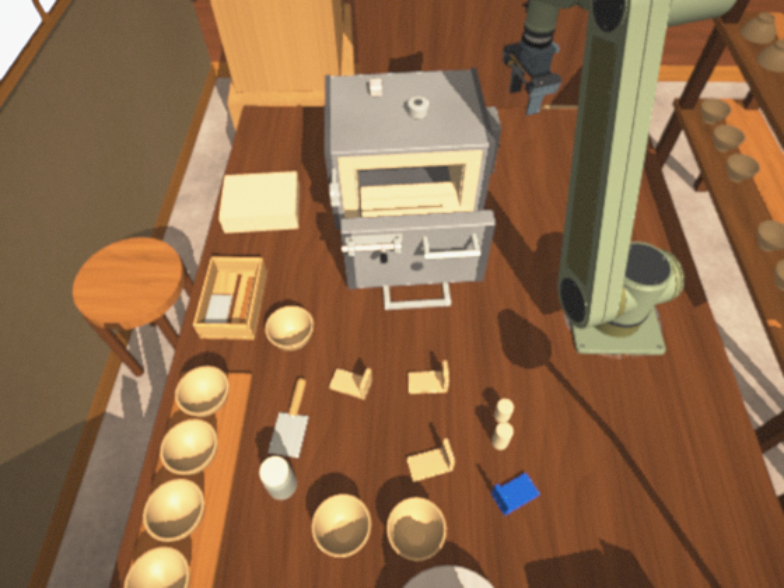

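View pics/top0.png

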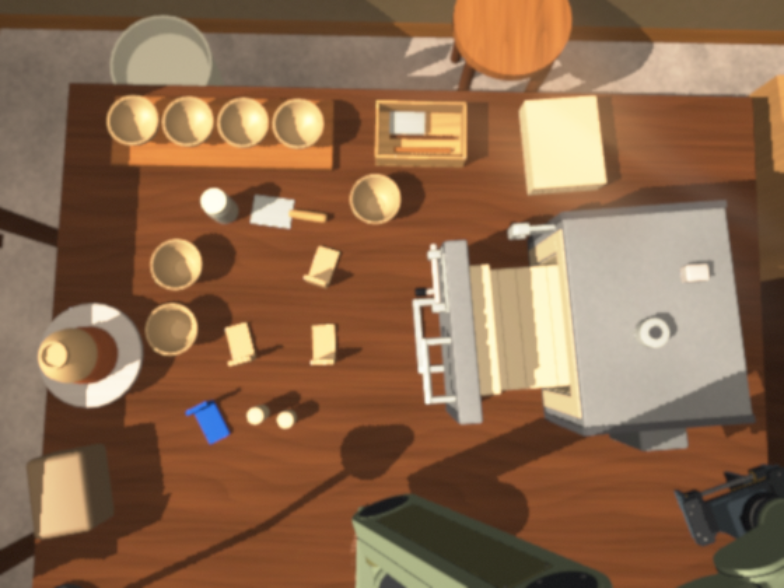

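The pictures show three clay tiles: scene px (350,382), (428,380) and (430,462). A blue decoy is at (516,493). The kiln faces world +y with the car partly out, the level handle at about (452,245) and the bolt at (370,247). A second, lower bar sits at (418,297). Next I raise the arm, square it to yaw 0 and look from above the door.

```bash
python3 -m handwheel '[{"gripper":55,"travel":[0,0,-0.04],"twist":0.117},{"gripper":55,"travel":[0,0,-0.04],"twist":0.117},{"gripper":55,"travel":[0,0,-0.04],"twist":0.117},{"gripper":55,"travel":[0,0,-0.03],"twist":0}]' 20
python3 -m handwheel '[{"gripper":55,"travel":[0.0145,-0.036,0],"twist":0},{"gripper":55,"travel":[0.0145,-0.036,0],"twist":0},{"gripper":55,"travel":[0.0145,-0.036,0],"twist":0},{"gripper":55,"travel":[0.0145,-0.036,0],"twist":0},{"gripper":55,"travel":[0.0145,-0.036,0],"twist":0}]'
python3 -m handwheel '[{"gripper":55,"travel":[0.0145,-0.036,0],"twist":0},{"gripper":55,"travel":[0.0145,-0.036,0],"twist":0},{"gripper":55,"travel":[0.0145,-0.036,0],"twist":0},{"gripper":55,"travel":[0.0145,-0.036,0],"twist":0},{"gripper":55,"travel":[0.0145,-0.036,0],"twist":0}]'
python3 -m handwheel '[{"gripper":55,"travel":[0.0145,-0.036,0],"twist":0},{"gripper":55,"travel":[0.0145,-0.036,0],"twist":0},{"gripper":55,"travel":[0.0145,-0.036,0],"twist":0},{"gripper":55,"travel":[0.0145,-0.036,0],"twist":0},{"gripper":55,"travel":[0,0,0],"twist":0}]'
python3 - <<'E'
from h import *
np.set_printoptions(precision=1,suppress=True)
D={n:grab(n,n+'1.png',1.4) for n in ['wrist','scene','top']}
print(np.array(D['wrist']['extrinsics']))
for t,z in [('hearth',100),('handle',200),('bolt_knob',200),('bolt_tip',200),('keeper',200),('kiln',0)]:
    for n,d in D.items():
        for r in env.pinpoint(n,t): print(t,n,round(r['confidence'],2),np.array(r['uv']),onz(d,r['uv'],z))
E
```

```text
time_s: 1.23
ee_pos: [197.5, -539.6, 558.4]
ee_rot: [179.8, -0.1, -0.2]
force: [0.9, -1.0, 0.0]
gripper_width: 67.4
time_s: 1.65
ee_pos: [270.2, -358.2, 554.8]
ee_rot: [180.0, -0.0, -0.1]
force: [0.6, 0.3, 0.9]
gripper_width: 50.3
time_s: 2.07
ee_pos: [342.6, -178.1, 555.0]
ee_rot: [180.0, -0.1, -0.0]
force: [0.2, 0.1, 0.4]
gripper_width: 50.3
time_s: 2.48
ee_pos: [402.1, -31.0, 554.6]
ee_rot: [-179.8, -0.1, 0.5]
force: [-0.3, -0.2, 0.6]
gripper_width: 49.7
[[  0.   -1.   -0.3 481.5]
 [ -1.   -0.    0.  -30.5]
 [ -0.    0.3  -1.  533.2]
 [  0.    0.    0.    1. ]]
hearth wrist 0.94 [432.1 117.9] [ 495.5 -245.2  100. ]
hearth wrist 0.41 [268.3 199.8] [379.2 -23.  100. ]
hearth scene 0.89 [291.3 148.9] [ 501.6 -250.7  100. ]
hearth top 0.74 [131.3 235.2] [474.1 467.9 100. ]
hearth top 0.58 [378.9 232.5] [ 495.9 -251.2  100. ]
handle wrist 0.85 [273.7 199.9] [402.7 -30.9 200. ]
handle scene 0.74 [321.  180.4] [409.5 -29.1 200. ]
bolt_knob wrist 0.58 [259.8  53.2] [551.8 -15.7 200. ]
bolt_knob scene 0.73 [273.3 184.9] [555.2  -8.7 200. ]
bolt_tip wrist 0.21 [155.5 169.4] [435.9  99.5 200. ]
bolt_tip scene 0.69 [241.1 176.2] [656.2 -40.7 200. ]
bolt_tip top 0.8 [309.3 174.5] [644.8 -38.2 200. ]
keeper wrist 0.31 [272.  200.4] [402.1 -29.  200. ]
keeper scene 0.96 [238.2 140.5] [ 678.2 -192.   200. ]
keeper top 0.57 [371.7 164.3] [ 676.3 -207.5  200. ]
kiln wrist 0.77 [427.8 112.2] [ 507.6 -286.1    0. ]
kiln top 0.85 [383.2 235.4] [ 491.6 -289.4    0. ]
```

View pics/wrist1.png

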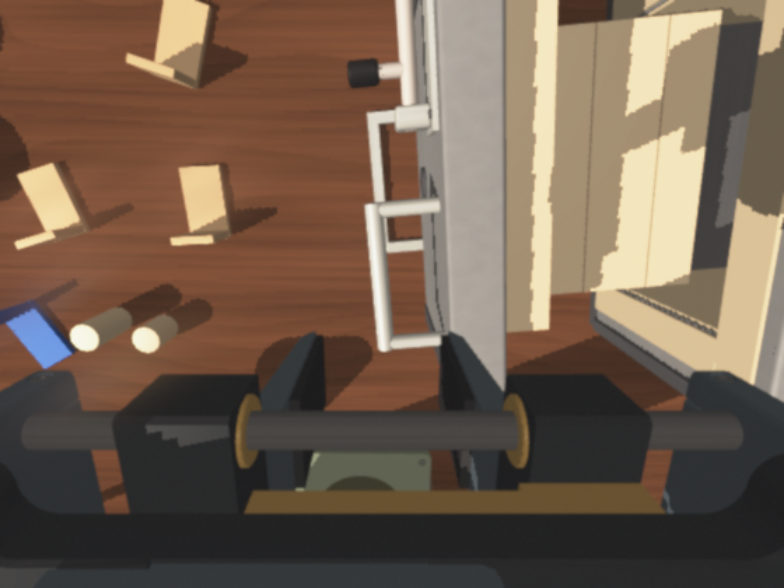

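The wrist view shows the handle bar from (373,207) to (384,347), the black knob at (363,73), and kiln yaw of about 4.5°. The car is about 0.16 m out. I'll grip the handle and pull.

```bash
python3 -m handwheel '[{"gripper":55,"travel":[0,0,0.036],"twist":-0.078},{"gripper":55,"travel":[0,0,0.036],"twist":0},{"gripper":55,"travel":[0,0,0.036],"twist":0},{"gripper":55,"travel":[0,0,0.036],"twist":0},{"gripper":55,"travel":[0,0,0.036],"twist":0}]'
python3 -m handwheel '[{"gripper":0,"travel":[0,0,0],"twist":0},{"gripper":0,"travel":[0,0,0],"twist":0},{"gripper":0,"travel":[0,0,0],"twist":0},{"gripper":0,"travel":[0,0,0],"twist":0},{"gripper":0,"travel":[0,0,0],"twist":0}]' 30
python3 -m handwheel '[{"gripper":0,"travel":[0,0,0],"twist":0},{"gripper":0,"travel":[0,-0.005,0],"twist":0},{"gripper":0,"travel":[0,-0.01,0],"twist":0}]'
python3 -c "
from h import *;grab('wrist','w2.png',1);print(env.state()['qpos'])"
```

```text
time_s: 3.95
ee_pos: [400.4, -35.9, 373.4]
ee_rot: [180.0, -0.1, 4.5]
force: [0.2, -0.1, -0.7]
gripper_width: 50.4
time_s: 4.37
ee_pos: [401.6, -35.4, 377.0]
ee_rot: [-179.9, -0.3, 4.4]
force: [0.9, 5.5, -0.5]
gripper_width: 19.5
time_s: 4.62
ee_pos: [400.5, -22.6, 377.0]
ee_rot: [179.5, -0.3, 4.6]
force: [0.0, -7.2, 2.0]
gripper_width: 13.3
[-4.55873429e+00  3.69332981e+00  1.12871805e+02 -4.89805545e-02
  6.31061095e+01  8.09763822e+01]
```

View pics/w2.png

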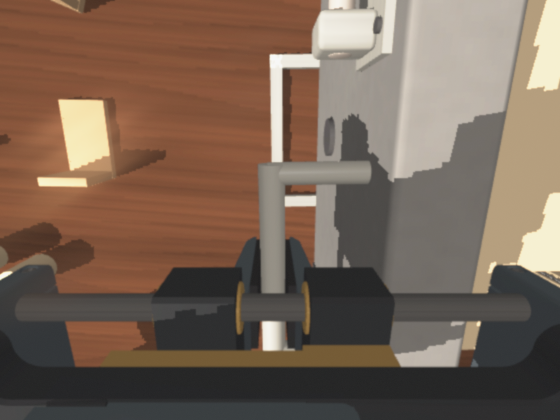

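The bar is held between the fingers, width 13.3 mm. Now pull.

```bash
python3 -m handwheel '[{"gripper":0,"travel":[0,-0.012,0],"twist":0},{"gripper":0,"travel":[0,-0.012,0],"twist":0},{"gripper":0,"travel":[0,-0.012,0],"twist":0},{"gripper":0,"travel":[0,-0.012,0],"twist":0},{"gripper":0,"travel":[0,-0.006,0],"twist":0}]'
python3 -m handwheel '[{"gripper":0,"travel":[0,-0.003,0],"twist":0},{"gripper":0,"travel":[0,-0.003,0],"twist":0},{"gripper":0,"travel":[0,-0.003,0],"twist":0},{"gripper":0,"travel":[0,-0.003,0],"twist":0},{"gripper":0,"travel":[0,0,0],"twist":0}]'
```

```text
time_s: 5.08
ee_pos: [395.6, 33.0, 377.0]
ee_rot: [179.8, -0.2, 4.6]
force: [-0.9, -5.9, 6.8]
gripper_width: 13.3
time_s: 5.5
ee_pos: [394.8, 42.3, 376.9]
ee_rot: [179.3, -0.2, 4.7]
force: [-0.9, -18.0, 5.9]
gripper_width: 13.2
```

```bash
python3 -m handwheel '[{"gripper":0,"travel":[0,-0.003,0],"twist":0},{"gripper":0,"travel":[0,-0.003,0],"twist":0},{"gripper":0,"travel":[0,0,0],"twist":0},{"gripper":0,"travel":[0,0.005,0],"twist":0},{"gripper":0,"travel":[0,0,0],"twist":0}]'
python3 - <<'E'
from h import *
np.set_printoptions(precision=1,suppress=True)
D={n:grab(n,n+'2.png',1.4) for n in ['scene','top']}
for t,z in [('hearth',100),('handle',200),('bolt_knob',200),('bolt_tip',200),('keeper',200),('tile1',0)]:
    for n,d in D.items():
        for r in env.pinpoint(n,t): print(t,n,round(r['confidence'],2),np.array(r['uv']),onz(d,r['uv'],z))
E
```

```text
time_s: 5.92
ee_pos: [394.8, 42.3, 376.8]
ee_rot: [179.2, -0.2, 4.7]
force: [-0.9, -18.6, 5.3]
gripper_width: 13.3
hearth scene 0.9 [292.5 165.2] [ 496.6 -174.1  100. ]
hearth scene 0.5 [263.5 275.4] [576.7 245.1 100. ]
hearth top 0.76 [354.  232.8] [ 493.6 -178.6  100. ]
handle scene 0.69 [325.4 199.9] [398.7  44.3 200. ]
bolt_knob scene 0.43 [272.7 202.9] [554.6  58.4 200. ]
bolt_knob top 0.53 [273.3 211.8] [541.5  57.3 200. ]
bolt_tip scene 0.64 [243.6 192.5] [643.5  21.9 200. ]
bolt_tip top 0.6 [285.3 176.4] [638.3  26.7 200. ]
bolt_tip top 0.28 [172.  256.2] [417.8 323.8 200. ]
keeper top 0.67 [370.9 164.2] [ 676.6 -205.4  200. ]
tile1 scene 0.97 [322.2 329.2] [403.2 365.9   0. ]
tile1 scene 0.93 [264.2 276.3] [581. 202.   0.]
tile1 scene 0.74 [356.1 359.7] [311.2 449.6   0. ]
tile1 scene 0.66 [317.5 270.6] [412.  178.6   0. ]
tile1 top 0.9 [232.7 262.3] [398.6 181.1   0. ]
tile1 top 0.84 [173.3 258. ] [408.3 366.7   0. ]
tile1 top 0.71 [223.3 205.1] [577.3 216.    0. ]
tile1 top 0.55 [144.7 289.6] [309.4 451.1   0. ]
```

View pics/scene2.png

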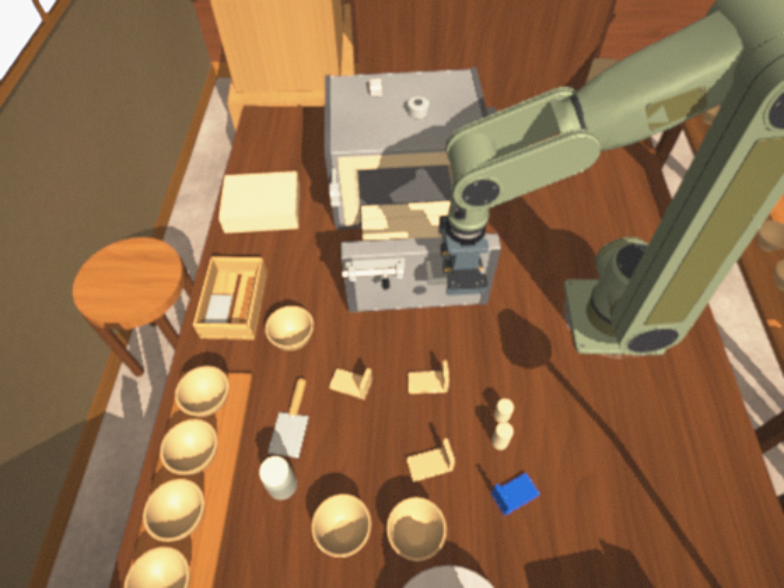

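The car is out against its stop: y holds at 42.3 with force rising to 18 N. The three tiles are still at scene px (350,382), (428,380) and (430,462). Next I release the handle and look at the tiles from above.

```bash
python3 -m handwheel '[{"gripper":55,"travel":[0,0.001,0],"twist":0},{"gripper":55,"travel":[0,0,0],"twist":0},{"gripper":55,"travel":[0,0,0],"twist":0},{"gripper":55,"travel":[0,0,0],"twist":0},{"gripper":55,"travel":[0,0,0],"twist":0}]'
python3 -m handwheel '[{"gripper":55,"travel":[0,0,-0.036],"twist":0},{"gripper":55,"travel":[0,0,-0.036],"twist":0},{"gripper":55,"travel":[0,0,-0.036],"twist":0},{"gripper":55,"travel":[0,0,-0.036],"twist":0},{"gripper":55,"travel":[0,0,-0.036],"twist":0.082}]'
python3 -m handwheel '[{"gripper":0,"travel":[0.005,-0.04,0],"twist":0},{"gripper":0,"travel":[0.005,-0.04,0],"twist":0},{"gripper":0,"travel":[0.005,-0.04,0],"twist":0},{"gripper":0,"travel":[0.005,-0.04,0],"twist":0},{"gripper":0,"travel":[0.005,-0.04,0],"twist":0}]'
python3 -m handwheel '[{"gripper":0,"travel":[0,0,0],"twist":0},{"gripper":0,"travel":[0,0,0],"twist":0}]'
python3 - <<'E'
from h import *
np.set_printoptions(precision=1,suppress=True)
d=grab('wrist','w3.png',1.4)
for r in env.pinpoint('wrist','tile1'): print(round(r['confidence'],2),np.array(r['uv']),onz(d,r['uv'],0))
import pickle;pickle.dump(d,open('w3.pkl','wb'))
for i,r in enumerate(env.trace('wrist','tile1')):
    (c,s,a)=cv2.minAreaRect(np.argwhere(r['pixels'])[:,::-1].astype(np.float32)); print(r['confidence'],r['uv'],c,s,a)
E
```

```text
time_s: 7.03
ee_pos: [394.4, 45.0, 375.0]
ee_rot: [-180.0, -0.0, 4.5]
force: [0.1, -0.2, 0.9]
gripper_width: 43.8
time_s: 7.45
ee_pos: [393.9, 45.0, 556.6]
ee_rot: [-180.0, -0.0, -0.3]
force: [0.9, -0.0, -0.1]
gripper_width: 50.3
time_s: 7.87
ee_pos: [419.8, 246.8, 554.8]
ee_rot: [-180.0, -0.0, -0.2]
force: [0.2, -0.3, -0.6]
gripper_width: 19.8
time_s: 8.03
ee_pos: [420.3, 246.6, 553.8]
ee_rot: [179.9, 0.1, -0.0]
force: [0.0, -0.4, -0.3]
gripper_width: 6.1
0.94 [163.  231.9] [311.  450.7   0. ]
0.71 [308.5 180.2] [408.  182.6   0. ]
0.68 [300.1  75.1] [578.6 201.9   0. ]
0.59 [208.7 176.7] [414.3 359.2   0. ]
0.89 [175.6, 248.9] (168.8697967529297, 253.19432067871094) (46.82532501220703, 41.26536178588867) 55.61965560913086
0.84 [310.3, 158.4] (308.1573486328125, 157.46742248535156) (55.26344299316406, 29.984207153320312) 85.42607879638672
0.74 [304.6, 43.3] (306.7588806152344, 41.432491302490234) (32.971885681152344, 62.90080642700195) 15.642248153686523
0.66 [197.8, 157.2] (195.89999389648438, 159.20001220703125) (55.3398551940918, 37.631099700927734) 71.56504821777344
```

View pics/w3.png

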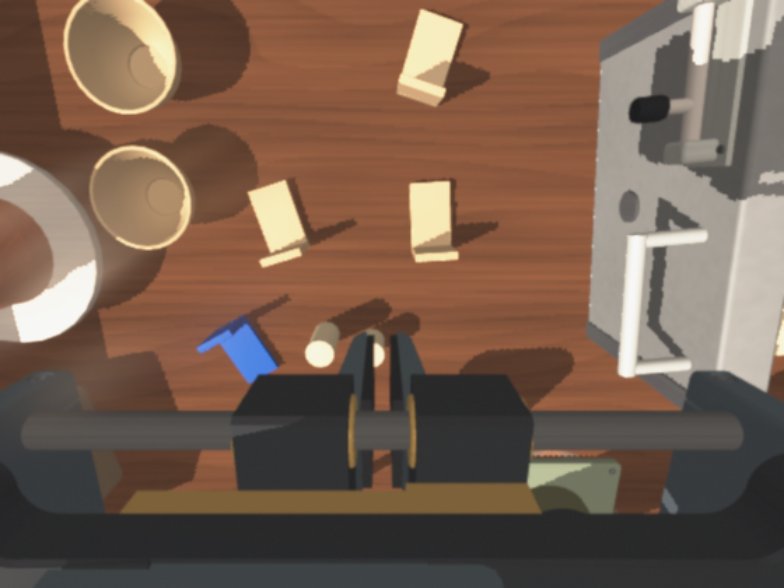

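The picture shows the three tiles at (430,60), (432,220) and (280,220), with their feet towards world −x. I'll fit the L model to the traced masks.

```bash
cat >> h.py <<'E'
from scipy.optimize import minimize
def box(a,b):
    return np.array([[x,y,z] for x in (a[0],b[0]) for y in (a[1],b[1]) for z in (a[2],b[2])],float)
BX=[box((0,-24,0),(85,24,9)),box((0,-24,0),(9,24,60))]
def render(d,p,stand=False,z0=0,k=3):
    c,s=np.cos(p[2]),np.sin(p[2]);Rz=np.array([[c,-s,0],[s,c,0],[0,0,1]])
    m=np.zeros((420*k,560*k),np.uint8)
    for B in BX:
        B=B if not stand else np.stack([-B[:,2],B[:,1],B[:,0]],1)
        W=B@Rz.T+[p[0],p[1],z0]
        uv=np.array([proj(d,w) for w in W])
        cv2.fillConvexPoly(m,cv2.convexHull(((uv+.5)*k*16).astype(np.int32)),1,shift=4)
    return m
def fit(views,p0,stand=False,z0=0,k=3):
    ms=[(d,cv2.resize(m.astype(np.uint8),None,fx=k,fy=k,interpolation=0)) for d,m in views]
    def f(q):
        p=[q[0],q[1],q[2]/50];t=0
        for d,m in ms:
            r=render(d,p,stand,z0,k);t+=1-(r&m).sum()/(r|m).sum()
        return t/len(ms)
    best=None
    for a in (-.4,0,.4):
        r=minimize(f,[p0[0],p0[1],(p0[2]+a)*50],method='Nelder-Mead',options=dict(initial_simplex=np.array([p0[0],p0[1],(p0[2]+a)*50])+np.array([[0,0,0],[8,0,0],[0,8,0],[0,0,10]])))
        if best is None or r.fun<best.fun: best=r
    return best.x[0],best.x[1],np.degrees(best.x[2]/50),1-best.fun
E
python3 - <<'E'
from h import *
np.set_printoptions(precision=1,suppress=True)
d=grab('wrist');pp=env.pinpoint('wrist','tile1');t=grab('top')
tr=env.trace('wrist','tile1');tt=env.trace('top','tile1')
for r in tr:
    p=onz(d,r['uv'],5)
    if p[0]<350 and p[1]>400: continue
    o=min([onz(d,q['uv'],0) for q in pp],key=lambda o:np.linalg.norm(o-p))
    print('wrist',np.array(fit([(d,r['pixels'])],[o[0],o[1],0])))
    m=[q['pixels'] for q in tt if np.linalg.norm(onz(t,q['uv'],5)-p)<50]
    if m: print('top',np.array(fit([(t,m[0])],[o[0],o[1],0])),'both',np.array(fit([(d,r['pixels']),(t,m[0])],[o[0],o[1],0])))
E
```

```text
wrist [408.7 360.   17.2   1. ]
wrist [409.7 186.3   2.2   0.9]
top [409.4 184.8   4.4   0.9] both [409.2 186.3   2.2   0.9]
wrist [584.  207.  -17.1   1. ]
top [584.2 206.7 -15.4   0.9] both [584.4 207.2 -16.9   0.9]
```

Fits: A (584,207,−17°), B (409.5,186,2°), C (409,360,17°). I start with B: turn the jaws along the tile's x and come down beside the foot with the fingers closed.

```bash
python3 -m handwheel '[{"gripper":0,"travel":[0,0,0.015],"twist":-0.115},{"gripper":0,"travel":[0,0,0.015],"twist":-0.115},{"gripper":0,"travel":[0,0,0.015],"twist":-0.115},{"gripper":0,"travel":[0,0,0.015],"twist":-0.115},{"gripper":0,"travel":[0,0,0.015],"twist":-0.115}]'
python3 -m handwheel '[{"gripper":0,"travel":[0,0,0.015],"twist":-0.115},{"gripper":0,"travel":[0,0,0.015],"twist":-0.115},{"gripper":0,"travel":[0,0,0.015],"twist":-0.115},{"gripper":0,"travel":[0,0,0.015],"twist":-0.115},{"gripper":0,"travel":[0,0,0.015],"twist":-0.115}]'
python3 -m handwheel '[{"gripper":0,"travel":[0,0,0.015],"twist":-0.115},{"gripper":0,"travel":[0,0,0.015],"twist":-0.115},{"gripper":0,"travel":[0,0,0.015],"twist":-0.115},{"gripper":0,"travel":[0,0,0.015],"twist":-0.115},{"gripper":0,"travel":[0,0,0],"twist":0}]'
cat > go.py <<'E'
# needed tool-axis travel from the present pose to a tile-frame offset: x y yaw dx z(fingertip)
import sys;from h import *
x,y,a,dx,z=map(float,sys.argv[1:6]);s=env.state();th=np.radians(a)
tgt=np.array([x+dx*np.cos(th),y+dx*np.sin(th),z+191])
Rm=R.from_euler('xyz',s['ee_rot'],degrees=True).as_matrix()
dy=(a+90-s['ee_rot'][2]+180)%360-180
print('pos',np.round(s['ee_pos'],1),'travel mm',np.round(Rm.T@(tgt-s['ee_pos']),1),'twist',round(-np.radians(dy),3))
E
python3 go.py 409.5 186 2.2 28.5 48
```

```text
time_s: 8.85
ee_pos: [420.2, 244.0, 479.3]
ee_rot: [180.0, -0.0, 33.0]
force: [0.3, 0.0, -0.6]
gripper_width: 0.3
time_s: 9.27
ee_pos: [420.3, 244.0, 404.3]
ee_rot: [180.0, -0.0, 65.9]
force: [-0.1, 0.3, 0.0]
gripper_width: 0.4
time_s: 9.68
ee_pos: [419.5, 243.7, 342.3]
ee_rot: [-179.7, 0.2, 92.1]
force: [-0.6, 0.4, -0.0]
gripper_width: 0.4
pos [419.5 243.7 342.3] travel mm [-56.9  16.9 103.4] twist -0.002
```

```bash
python3 -m handwheel '[{"gripper":0,"travel":[-0.028,0.008,0],"twist":0},{"gripper":0,"travel":[-0.029,0.009,0],"twist":0},{"gripper":0,"travel":[0,0,0.035],"twist":0},{"gripper":0,"travel":[0,0,0.035],"twist":0},{"gripper":0,"travel":[0,0,0.033],"twist":0}]'
python3 -m handwheel '[{"gripper":0,"travel":[0,0,0],"twist":0},{"gripper":0,"travel":[0,0,0],"twist":0}]'
python3 go.py 409.5 186 2.2 28.5 48
```

```text
time_s: 10.1
ee_pos: [439.9, 187.5, 242.1]
ee_rot: [179.8, -0.1, 91.7]
force: [0.5, -0.6, -0.3]
gripper_width: 0.7
time_s: 10.27
ee_pos: [439.4, 188.0, 241.7]
ee_rot: [-179.9, 0.0, 91.9]
force: [-0.5, 0.9, 1.0]
gripper_width: 0.2
pos [439.4 188.  241.7] travel mm [-0.8 -1.4  2.7] twist -0.006
```

```bash
python3 -m handwheel '[{"gripper":0,"travel":[0,-0.007,0.002],"twist":0},{"gripper":0,"travel":[0,-0.006,0],"twist":0},{"gripper":0,"travel":[0,-0.0065,0],"twist":0},{"gripper":0,"travel":[0,-0.0065,0],"twist":0},{"gripper":0,"travel":[0,-0.006,0.002],"twist":0}]'
python3 -m handwheel '[{"gripper":0,"travel":[0,-0.006,0.003],"twist":0},{"gripper":0,"travel":[0,-0.0055,0.003],"twist":0},{"gripper":0,"travel":[0,-0.0065,0.005],"twist":0},{"gripper":0,"travel":[0,-0.0055,0.0065],"twist":0},{"gripper":0,"travel":[0,-0.004,0.006],"twist":0}]'
python3 -m handwheel '[{"gripper":0,"travel":[0,0,0],"twist":0},{"gripper":0,"travel":[0,0,0],"twist":0}]'
python3 - <<'E'
from h import *
d=grab('wrist','w4.png');c=grab('scene','s4.png',1)
cv2.imwrite('pics/s4c.png',np.hstack([cv2.resize(c['frame'][220:380,200:400,::-1],None,fx=2,fy=2),cv2.resize(d['frame'][:,:,::-1],(400,320))]))
for r in env.trace('scene','tile1'):
    p=onz(c,r['uv'],30);print(r['confidence'],p)
    if np.linalg.norm(p[:2]-[400,186])<60: print(fit([(c,r['pixels'])],[409,186,.04],True))
E
```

```text
time_s: 10.68
ee_pos: [406.6, 187.3, 238.9]
ee_rot: [179.9, -0.1, 92.0]
force: [0.6, -0.8, 0.8]
gripper_width: 0.3
time_s: 11.1
ee_pos: [378.7, 186.0, 213.4]
ee_rot: [-179.9, 0.0, 92.0]
force: [-0.9, -0.1, -0.8]
gripper_width: 0.3
time_s: 11.27
ee_pos: [379.5, 186.1, 213.6]
ee_rot: [-179.9, 0.0, 92.0]
force: [0.4, 0.3, 0.8]
gripper_width: 0.6
0.9 [623.39100318 208.34973185  30.        ]
0.9 [279.52662057 437.82676894  30.        ]
0.57 [443.17991657 380.8833968   30.        ]
0.47 [398.81401215 208.83370049  30.        ]
(np.float64(409.6327316431071), np.float64(184.6115504390982), np.float64(1.3910171920504955), np.float64(0.5077311454717577))
0.3 [ 565.8599233  -105.82481549   30.        ]
```

View pics/s4c.png

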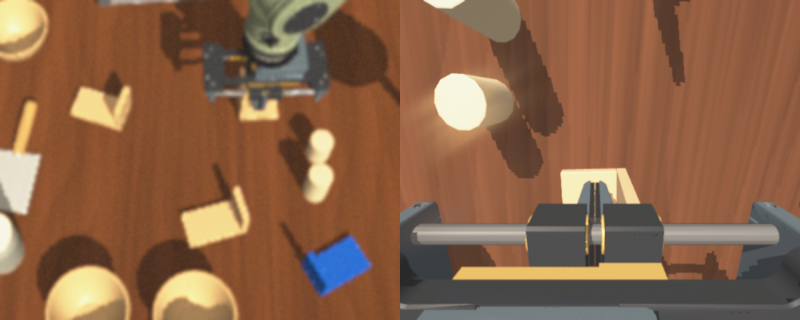

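Tile B stands: the wrist view shows the foot under the fingers and the leg on the right. I go up over the leg and verify.

```bash
python3 -m handwheel '[{"gripper":0,"travel":[0,0,-0.04],"twist":0},{"gripper":0,"travel":[0,0,-0.04],"twist":0},{"gripper":45,"travel":[0,0,-0.04],"twist":0},{"gripper":45,"travel":[-0.02,0.026,-0.04],"twist":0},{"gripper":45,"travel":[-0.03,0,-0.03],"twist":0}]'
python3 -m handwheel '[{"gripper":45,"travel":[-0.03,0,0],"twist":0},{"gripper":45,"travel":[0,0,0],"twist":0}]'
python3 - <<'E'
from h import *
d=grab('wrist','w5.png');t=grab('top')
for n,c in (('wrist',d),('top',t)):
  for r in env.trace(n,'tile1'):
    p=onz(c,r['uv'],30)
    if np.linalg.norm(p[:2]-[400,186])<60: print(n,r['confidence'],fit([(c,r['pixels'])],[409,186,.04],True))
E
python3 go.py 409.5 186 2.2 -4.5 36
```

```text
time_s: 11.83
ee_pos: [404.7, 142.4, 399.3]
ee_rot: [179.6, -0.1, 92.2]
force: [1.6, -0.2, 0.6]
gripper_width: 17.9
time_s: 12.0
ee_pos: [403.7, 108.3, 398.2]
ee_rot: [179.7, 0.1, 91.8]
force: [-0.3, 0.3, -0.6]
gripper_width: 30.6
wrist 0.83 (np.float64(407.7018739812793), np.float64(184.14776377784233), np.float64(2.273062161947656), np.float64(0.9666697022129133))
pos [403.2 111.8 395.4] travel mm [ 73.9   4.5 168.4] twist -0.004
```

```bash
python3 -m handwheel '[{"gripper":45,"travel":[0.036,0.001,0],"twist":0},{"gripper":45,"travel":[0.036,0.001,0.02],"twist":0},{"gripper":45,"travel":[0,0,0.04],"twist":0},{"gripper":45,"travel":[0,0,0.04],"twist":0},{"gripper":45,"travel":[0,0,0.04],"twist":0}]'
python3 -m handwheel '[{"gripper":45,"travel":[0,0,0.025],"twist":0},{"gripper":45,"travel":[0,0,0],"twist":0}]'
python3 go.py 407.7 184.1 2.2 -4.5 36
```

```text
time_s: 12.62
ee_pos: [402.1, 185.1, 254.1]
ee_rot: [180.0, -0.0, 92.2]
force: [0.6, 0.3, -1.2]
gripper_width: 41.2
time_s: 12.78
ee_pos: [400.4, 183.7, 225.9]
ee_rot: [-179.3, 0.3, 92.1]
force: [-0.6, -0.4, -1.1]
gripper_width: 41.1
pos [400.4 183.7 225.9] travel mm [ 0.1  2.8 -1.1] twist -0.001
```

```bash
python3 -m handwheel '[{"gripper":0,"travel":[0,0.003,-0.001],"twist":0},{"gripper":0,"travel":[0,0,0],"twist":0},{"gripper":0,"travel":[0,0,0],"twist":0},{"gripper":0,"travel":[0,0,0],"twist":0},{"gripper":0,"travel":[0,0,0],"twist":0}]' 15
python3 -m handwheel '[{"gripper":0,"travel":[0,0,0],"twist":0},{"gripper":0,"travel":[0,0,0],"twist":0},{"gripper":0,"travel":[0,0,-0.01],"twist":0},{"gripper":0,"travel":[0,0,-0.03],"twist":0},{"gripper":0,"travel":[0,0,-0.04],"twist":0}]'
python3 -m handwheel '[{"gripper":0,"travel":[0,0,-0.04],"twist":-0.02},{"gripper":0,"travel":[0,0,-0.04],"twist":-0.02},{"gripper":0,"travel":[0,0,-0.04],"twist":0},{"gripper":0,"travel":[0,0,-0.04],"twist":0},{"gripper":0,"travel":[0,0,-0.025],"twist":0}]'
python3 -m handwheel '[{"gripper":0,"travel":[0,0,0],"twist":0},{"gripper":0,"travel":[0,0,0],"twist":0}]'
python3 go.py 444 -180 4.5 -4.5 296
```

```text
time_s: 13.2
ee_pos: [406.1, 183.6, 233.2]
ee_rot: [179.9, -0.1, 92.0]
force: [-1.5, -0.6, 1.2]
gripper_width: 10.2
time_s: 13.62
ee_pos: [404.7, 182.9, 310.8]
ee_rot: [-179.6, 0.1, 92.0]
force: [1.1, 0.3, -1.5]
gripper_width: 8.8
time_s: 14.03
ee_pos: [405.3, 183.2, 501.5]
ee_rot: [179.6, -0.1, 94.3]
force: [0.5, 0.1, -1.4]
gripper_width: 9.1
time_s: 14.2
ee_pos: [405.5, 183.3, 498.1]
ee_rot: [179.8, -0.1, 94.3]
force: [0.1, 0.8, -1.5]
gripper_width: 9.2
pos [405.5 183.3 498.1] travel mm [-365.2    6.7   10.8] twist -0.004
```

```bash
python3 -m handwheel '[{"gripper":0,"travel":[-0.03,0.001,0],"twist":0},{"gripper":0,"travel":[-0.037,0.001,0],"twist":0},{"gripper":0,"travel":[-0.037,0.001,0],"twist":0},{"gripper":0,"travel":[-0.037,0.001,0],"twist":0},{"gripper":0,"travel":[-0.037,0.001,0],"twist":0}]'
python3 -m handwheel '[{"gripper":0,"travel":[-0.037,0.001,0],"twist":0},{"gripper":0,"travel":[-0.037,0.001,0],"twist":0},{"gripper":0,"travel":[-0.037,0,0],"twist":0},{"gripper":0,"travel":[-0.037,0,0],"twist":0},{"gripper":0,"travel":[-0.025,0,0],"twist":0}]'
python3 -m handwheel '[{"gripper":0,"travel":[-0.012,0,0],"twist":0},{"gripper":0,"travel":[0,0,0],"twist":0},{"gripper":0,"travel":[0,0,0],"twist":0}]'
python3 - <<'E'
from h import *
t=grab('top','t6.png',1.4);d=grab('wrist','w6.png')
cv2.imwrite('pics/t6c.png',np.hstack([cv2.resize(t['frame'][130:330,240:440,::-1],(400,400)),cv2.resize(d['frame'][:,:,::-1],(400,400))]))
E
python3 go.py 444 -180 4.5 -4.5 145
```

```text
time_s: 14.62
ee_pos: [423.5, 4.8, 494.8]
ee_rot: [-179.8, -0.0, 94.3]
force: [1.5, 0.9, -0.7]
gripper_width: 8.8
time_s: 15.03
ee_pos: [438.6, -168.8, 494.5]
ee_rot: [-179.8, -0.0, 94.2]
force: [1.0, -0.2, -0.3]
gripper_width: 9.2
time_s: 15.28
ee_pos: [439.8, -177.8, 495.4]
ee_rot: [-179.8, -0.1, 94.2]
force: [0.5, 0.1, -1.6]
gripper_width: 9.4
pos [ 439.9 -176.8  496.3] travel mm [ -3.7  -0.4 160.3] twist -0.002
```

View pics/t6c.png

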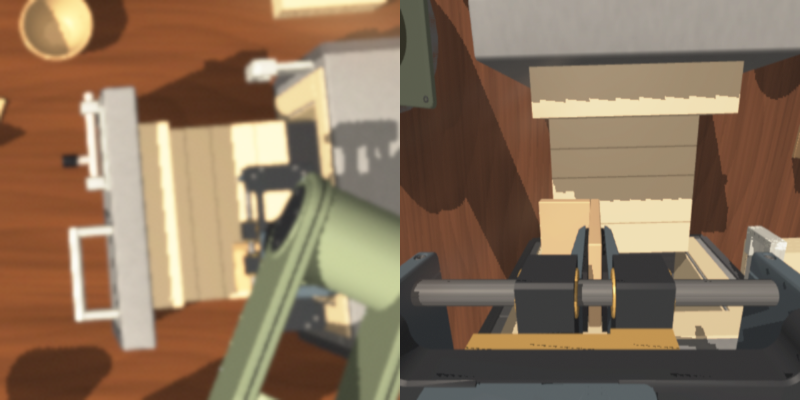

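The tile hangs upright over the hearth. Before lowering I'll check the predicted hearth corners against the wrist view.

```bash
python3 - <<'E'
from h import *
d=grab('wrist');H=np.array([494,-176.]);a=np.radians(4.5);kx=np.array([np.sin(a),-np.cos(a)]);ky=np.array([np.cos(a),np.sin(a)])
im=d['frame'][:,:,::-1].copy()
def P(x,y,z): return tuple(int(round(v)) for v in proj(d,[*(H+x*kx+y*ky),z]))
for q in ([(-90,-125,100),(-90,125,100),(95,125,100),(95,-125,100)],[(-90,-122.5,205),(-90,122.5,205)],[(-175,-170,235),(-175,170,235)],[(0,-110,100),(0,110,100)]):
    cv2.polylines(im,[np.array([P(*c) for c in q])],True,(0,0,255),1)
cv2.imwrite('pics/w7.png',im)
for r in env.pinpoint('wrist','hearth'): print(r['confidence'],onz(d,r['uv'],100))
E
```

```text
0.79 [ 484.81454225 -175.65738122  100.        ]
```

View pics/w7.png

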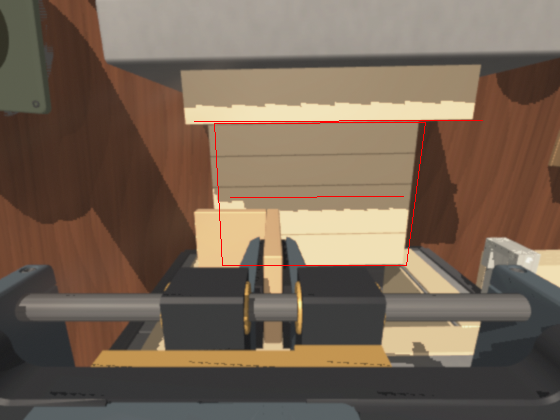

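The picture shows the hearth sitting about 6 px left of the prediction, so its centre is about (487,−176) and its yaw about 5.5°. I correct for that and lower.

```bash
python3 -m handwheel '[{"gripper":0,"travel":[-0.004,-0.007,0.03],"twist":-0.02},{"gripper":0,"travel":[0,0,0.035],"twist":0},{"gripper":0,"travel":[0,0,0.035],"twist":0},{"gripper":0,"travel":[0,0,0.03],"twist":0},{"gripper":0,"travel":[0,0,0.02],"twist":0}]'
python3 -m handwheel '[{"gripper":0,"travel":[0,0,0.003],"twist":0},{"gripper":0,"travel":[0,0,0],"twist":0}]'
python3 go.py 437 -181 5.5 -4.5 140
```

```text
time_s: 15.9
ee_pos: [432.4, -181.0, 344.4]
ee_rot: [-179.8, -0.1, 95.5]
force: [-0.5, 1.7, -2.2]
gripper_width: 8.6
time_s: 16.07
ee_pos: [433.3, -181.6, 343.3]
ee_rot: [-179.9, -0.1, 95.5]
force: [0.5, 0.4, -0.5]
gripper_width: 8.6
pos [ 433.3 -181.6  343.3] travel mm [ 0.2 -0.7 12.3] twist 0.0
```

```bash
python3 -m handwheel '[{"gripper":0,"travel":[0,0,0.005],"twist":0},{"gripper":0,"travel":[0,0,0.003],"twist":0},{"gripper":0,"travel":[0,0,0.002],"twist":0},{"gripper":0,"travel":[0,0,0],"twist":0}]'
python3 -m handwheel '[{"gripper":0,"travel":[0,0,0.002],"twist":0},{"gripper":0,"travel":[0,0,0],"twist":0}]'
python3 -m handwheel '[{"gripper":0,"travel":[0,0,0.002],"twist":0},{"gripper":0,"travel":[0,0,0],"twist":0}]'
```

```text
time_s: 16.4
ee_pos: [433.4, -182.4, 334.4]
ee_rot: [179.9, 0.0, 95.4]
force: [0.3, 0.4, -1.3]
gripper_width: 8.8
time_s: 16.57
ee_pos: [433.6, -182.6, 333.1]
ee_rot: [179.9, 0.1, 95.4]
force: [-0.5, 0.4, 4.8]
gripper_width: 9.0
time_s: 16.73
ee_pos: [433.6, -182.7, 332.7]
ee_rot: [179.9, 0.1, 95.5]
force: [-2.6, 2.1, 16.1]
gripper_width: 8.6
```

```bash
python3 -m handwheel '[{"gripper":0,"travel":[0,0,-0.003],"twist":0},{"gripper":35,"travel":[0,0,0],"twist":0},{"gripper":35,"travel":[0,0,0],"twist":0},{"gripper":35,"travel":[0,0,0],"twist":0},{"gripper":35,"travel":[0,0,0],"twist":0}]'
python3 -m handwheel '[{"gripper":35,"travel":[0,0,-0.01],"twist":0},{"gripper":35,"travel":[0,0,-0.03],"twist":0},{"gripper":35,"travel":[0,0,-0.04],"twist":0},{"gripper":35,"travel":[0,0,-0.04],"twist":0},{"gripper":0,"travel":[0,0,-0.04],"twist":0}]'
python3 - <<'E'
from h import *
d=grab('wrist','w8.png')
for r in env.trace('wrist','tile1'):
    p=onz(d,r['uv'],130);print(r['confidence'],p)
    if np.linalg.norm(p[:2]-[420,-180])<70: print(fit([(d,r['pixels'])],[437,-181,.1],True,100))
E
python3 go.py 584 207 -17 28.5 140
```

```text
time_s: 17.15
ee_pos: [433.3, -182.5, 332.6]
ee_rot: [-180.0, -0.0, 95.4]
force: [-0.7, 0.2, -0.0]
gripper_width: 30.6
time_s: 17.57
ee_pos: [433.0, -182.3, 494.3]
ee_rot: [-179.9, -0.0, 95.4]
force: [1.2, -0.8, 0.4]
gripper_width: 27.4
0.74 [ 410.87655435 -180.91197426  130.        ]
(np.float64(437.24858946366936), np.float64(-181.10214136324316), np.float64(6.454142950191719), np.float64(0.9355267191171963))
pos [ 434.  -182.7  499.4] travel mm [364.  210.7 168.4] twist 0.392
```

Tile B stands on the hearth: fit (437,−181), IoU 0.94. Next is A.

```bash
python3 -m handwheel '[{"gripper":0,"travel":[0.03,0.018,0],"twist":0},{"gripper":0,"travel":[0.033,0.0192,0],"twist":0},{"gripper":0,"travel":[0.033,0.0192,0],"twist":0},{"gripper":0,"travel":[0.033,0.0192,0],"twist":0},{"gripper":0,"travel":[0.033,0.0192,0],"twist":0}]'
python3 -m handwheel '[{"gripper":0,"travel":[0.033,0.0192,0],"twist":0},{"gripper":0,"travel":[0.033,0.0192,0],"twist":0},{"gripper":0,"travel":[0.033,0.0192,0],"twist":0},{"gripper":0,"travel":[0.033,0.0192,0],"twist":0},{"gripper":0,"travel":[0,0,0],"twist":0.1}]'
python3 -m handwheel '[{"gripper":0,"travel":[0,0,0],"twist":0.1},{"gripper":0,"travel":[0,0,0],"twist":0.1},{"gripper":0,"travel":[0,0,0],"twist":0.092},{"gripper":0,"travel":[0,0,0],"twist":0},{"gripper":0,"travel":[0,0,0],"twist":0}]'
python3 - <<'E'
from h import *
d=grab('wrist');t=grab('top')
for n,c in (('wrist',d),('top',t)):
  for r in env.trace(n,'tile1'):
    p=onz(c,r['uv'],5);
    if p[1]<100: continue
    print(n,r['confidence'],p[:2],*[fit([(c,r['pixels'])],[p[0]-30,p[1],i]) for i in (0,)])
E
python3 go.py 584 207 -17 28.5 140
```

```text
time_s: 18.08
ee_pos: [512.7, -10.6, 491.9]
ee_rot: [-179.9, 0.0, 95.4]
force: [-0.2, -0.6, -0.3]
gripper_width: 0.6
time_s: 18.5
ee_pos: [578.4, 131.9, 490.4]
ee_rot: [-179.9, -0.2, 89.9]
force: [-0.1, -0.1, -0.1]
gripper_width: 0.4
time_s: 18.92
ee_pos: [576.3, 126.6, 491.9]
ee_rot: [-179.9, 0.0, 73.1]
force: [0.1, 0.2, -0.3]
gripper_width: 0.8
wrist 0.89 [294.57667658 428.96446694] (np.float64(239.88065953301657), np.float64(408.839944935821), np.float64(28.722326573332538), np.float64(0.9826866594527748))
wrist 0.85 [622.48024214 193.36725949] (np.float64(583.831974786172), np.float64(206.60066553572437), np.float64(-16.922973286547258), np.float64(0.9738766426451886))
wrist 0.71 [442.50913524 374.31880627] (np.float64(408.6069577654705), np.float64(359.21765272093774), np.float64(17.402263025305214), np.float64(0.9431327335909844))
top 0.88 [450.90252083 381.06399589] (np.float64(408.72157364038435), np.float64(361.2572522332745), np.float64(16.962826207746424), np.float64(0.9254445964432284))
top 0.62 [277.77991055 429.87062072] (np.float64(242.82376364340834), np.float64(409.1159819887165), np.float64(31.587229484077525), np.float64(0.8608848778340303))
pos [576.3 126.4 492.7] travel mm [ 79.4  12.4 161.7] twist 0.001
```

```bash
python3 -m handwheel '[{"gripper":0,"travel":[0.04,0.006,0],"twist":0},{"gripper":0,"travel":[0.039,0.006,0],"twist":0},{"gripper":0,"travel":[0,0,0.04],"twist":0},{"gripper":0,"travel":[0,0,0.04],"twist":0},{"gripper":0,"travel":[0,0,0.04],"twist":0}]'
python3 -m handwheel '[{"gripper":0,"travel":[0,0,0.04],"twist":0},{"gripper":0,"travel":[0,0,0.04],"twist":0},{"gripper":0,"travel":[0,0,0.03],"twist":0},{"gripper":0,"travel":[0,0,0.015],"twist":0},{"gripper":0,"travel":[0,0,0],"twist":0}]'
python3 go.py 583.9 206.7 -17 28.5 48
```

```text
time_s: 19.53
ee_pos: [610.9, 199.2, 371.9]
ee_rot: [179.9, -0.1, 73.1]
force: [0.0, -0.1, -1.0]
gripper_width: 0.5
time_s: 19.95
ee_pos: [609.5, 198.0, 243.3]
ee_rot: [-179.6, 0.3, 73.0]
force: [0.5, -0.2, -0.3]
gripper_width: 0.4
pos [609.5 198.  243.3] travel mm [0.8 1.5 4.3] twist 0.0
```

```bash
python3 -m handwheel '[{"gripper":0,"travel":[0,-0.005,0.004],"twist":0},{"gripper":0,"travel":[0,-0.006,0],"twist":0},{"gripper":0,"travel":[0,-0.0065,0],"twist":0},{"gripper":0,"travel":[0,-0.0065,0],"twist":0},{"gripper":0,"travel":[0,-0.006,0.002],"twist":0}]'
python3 -m handwheel '[{"gripper":0,"travel":[0,-0.006,0.003],"twist":0},{"gripper":0,"travel":[0,-0.0055,0.003],"twist":0},{"gripper":0,"travel":[0,-0.0065,0.005],"twist":0},{"gripper":0,"travel":[0,-0.0055,0.0065],"twist":0},{"gripper":0,"travel":[0,-0.004,0.006],"twist":0}]'
python3 -m handwheel '[{"gripper":0,"travel":[0,0,0],"twist":0},{"gripper":0,"travel":[0,0,0],"twist":0}]'
python3 -m handwheel '[{"gripper":0,"travel":[0,0,-0.04],"twist":0},{"gripper":0,"travel":[0,0,-0.04],"twist":0},{"gripper":45,"travel":[0,0,-0.04],"twist":0},{"gripper":45,"travel":[-0.02,0.026,-0.04],"twist":0},{"gripper":45,"travel":[-0.03,0,-0.03],"twist":0}]'
python3 -m handwheel '[{"gripper":45,"travel":[-0.03,0,0],"twist":0},{"gripper":45,"travel":[0,0,0],"twist":0}]'
python3 - <<'E'
from h import *
d=grab('wrist','w9.png')
for r in env.trace('wrist','tile1'):
    p=onz(d,r['uv'],30)
    if np.linalg.norm(p[:2]-[570,207])<70: print(r['confidence'],fit([(d,r['pixels'])],[584,207,-.3],True), fit([(d,r['pixels'])],[584,207,-.3]))
E
python3 go.py 584 207 -17 -4.5 41
```

```text
time_s: 20.37
ee_pos: [581.7, 207.7, 243.7]
ee_rot: [179.8, -0.1, 73.0]
force: [0.1, 0.3, 1.3]
gripper_width: 0.1
time_s: 20.78
ee_pos: [554.9, 215.5, 217.5]
ee_rot: [-180.0, 0.0, 73.0]
force: [0.2, -0.4, -0.2]
gripper_width: 0.4
time_s: 20.95
ee_pos: [555.6, 215.4, 217.6]
ee_rot: [-179.9, 0.1, 73.0]
force: [0.3, 0.5, -0.4]
gripper_width: 0.8
time_s: 21.37
ee_pos: [565.2, 166.3, 403.0]
ee_rot: [179.6, -0.2, 73.1]
force: [0.4, -1.0, -0.4]
gripper_width: 17.7
time_s: 21.53
ee_pos: [553.1, 133.3, 402.9]
ee_rot: [179.7, 0.0, 72.8]
force: [-0.1, -0.5, -0.3]
gripper_width: 30.8
0.65 (np.float64(582.8769913039389), np.float64(207.04948153700238), np.float64(-16.750535279817814), np.float64(0.9565401638572371)) (np.float64(532.3940019985747), np.float64(222.43337902655347), np.float64(-17.152340570227505), np.float64(0.6233877628820128))
pos [553.8 136.1 400.6] travel mm [ 76.5   3.3 168.7] twist -0.002
```

A stands too. Now grasp it.

```bash
python3 -m handwheel '[{"gripper":45,"travel":[0.037,0.001,0],"twist":0},{"gripper":45,"travel":[0.037,0.001,0.02],"twist":0},{"gripper":45,"travel":[0,0,0.04],"twist":0},{"gripper":45,"travel":[0,0,0.04],"twist":0},{"gripper":45,"travel":[0,0,0.04],"twist":0}]'
python3 -m handwheel '[{"gripper":45,"travel":[0,0,0.025],"twist":0},{"gripper":45,"travel":[0,0,0],"twist":0},{"gripper":45,"travel":[0,0,0],"twist":0}]'
python3 go.py 582.9 207 -16.8 -4.5 41
```

```text
time_s: 22.05
ee_pos: [577.2, 208.6, 258.0]
ee_rot: [180.0, -0.0, 73.1]
force: [-0.0, -0.2, -0.9]
gripper_width: 41.1
time_s: 22.3
ee_pos: [577.2, 207.6, 233.6]
ee_rot: [-179.8, 0.1, 73.0]
force: [0.5, 0.8, -0.2]
gripper_width: 41.3
pos [577.2 207.6 233.6] travel mm [1.1 1.1 1.6] twist -0.003
```

```bash
python3 -m handwheel '[{"gripper":0,"travel":[0.001,0.001,0],"twist":0},{"gripper":0,"travel":[0,0,0],"twist":0},{"gripper":0,"travel":[0,0,0],"twist":0},{"gripper":0,"travel":[0,0,0],"twist":0},{"gripper":0,"travel":[0,0,0],"twist":0}]' 15
python3 -m handwheel '[{"gripper":0,"travel":[0,0,0],"twist":0},{"gripper":0,"travel":[0,0,0],"twist":0},{"gripper":0,"travel":[0,0,-0.01],"twist":0},{"gripper":0,"travel":[0,0,-0.03],"twist":0},{"gripper":0,"travel":[0,0,-0.04],"twist":-0.05}]'
python3 -m handwheel '[{"gripper":0,"travel":[0,0,-0.04],"twist":-0.07},{"gripper":0,"travel":[0,0,-0.04],"twist":-0.07},{"gripper":0,"travel":[0,0,-0.04],"twist":-0.07},{"gripper":0,"travel":[0,0,-0.04],"twist":-0.07},{"gripper":0,"travel":[0,0,-0.025],"twist":-0.063}]'
python3 -m handwheel '[{"gripper":0,"travel":[0,0,0],"twist":0},{"gripper":0,"travel":[0,0,0],"twist":0}]'
python3 go.py 596.5 -166 5.5 -4.5 300
```

```text
time_s: 22.72
ee_pos: [578.7, 207.4, 236.5]
ee_rot: [179.9, -0.1, 73.0]
force: [0.2, -0.4, 0.2]
gripper_width: 10.5
time_s: 23.13
ee_pos: [577.4, 207.1, 313.0]
ee_rot: [-179.6, 0.3, 75.9]
force: [0.5, 0.4, -0.7]
gripper_width: 9.3
time_s: 23.55
ee_pos: [577.8, 207.2, 505.5]
ee_rot: [179.7, -0.1, 95.7]
force: [-0.0, -0.6, -1.9]
gripper_width: 8.9
time_s: 23.72
ee_pos: [578.1, 207.3, 502.0]
ee_rot: [179.8, -0.0, 95.5]
force: [-0.7, -0.0, -1.4]
gripper_width: 8.9
pos [578.1 207.3 502. ] travel mm [-373.4  -21.7   10.7] twist -0.001
```

```bash
python3 -m handwheel '[{"gripper":0,"travel":[-0.03,-0.002,0],"twist":0},{"gripper":0,"travel":[-0.038,-0.002,0],"twist":0},{"gripper":0,"travel":[-0.038,-0.002,0],"twist":0},{"gripper":0,"travel":[-0.038,-0.002,0],"twist":0},{"gripper":0,"travel":[-0.038,-0.002,0],"twist":0}]'
python3 -m handwheel '[{"gripper":0,"travel":[-0.038,-0.002,0],"twist":0},{"gripper":0,"travel":[-0.038,-0.002,0],"twist":0},{"gripper":0,"travel":[-0.038,-0.003,0],"twist":0},{"gripper":0,"travel":[-0.038,-0.003,0],"twist":0},{"gripper":0,"travel":[-0.03,-0.002,0],"twist":0}]'
python3 -m handwheel '[{"gripper":0,"travel":[-0.009,0,0],"twist":0},{"gripper":0,"travel":[0,0,0.02],"twist":0},{"gripper":0,"travel":[0,0,0.035],"twist":0},{"gripper":0,"travel":[0,0,0.035],"twist":0},{"gripper":0,"travel":[0,0,0.02],"twist":0}]'
python3 -m handwheel '[{"gripper":0,"travel":[0,0,0.01],"twist":0},{"gripper":0,"travel":[0,0,0],"twist":0},{"gripper":0,"travel":[0,0,0],"twist":0}]'
python3 go.py 596.5 -166 5.5 -4.5 150
python3 - <<'E'
from h import *
d=grab('wrist');H=np.array([487,-176.5]);a=np.radians(5.5);kx=np.array([np.sin(a),-np.cos(a)]);ky=np.array([np.cos(a),np.sin(a)])
im=d['frame'][:,:,::-1].copy()
def P(x,y,z): return tuple(int(round(v)) for v in proj(d,[*(H+x*kx+y*ky),z]))
for q in ([(-90,-125,100),(-90,125,100),(95,125,100),(95,-125,100)],[(-90,-122.5,205),(-90,122.5,205)]):
    cv2.polylines(im,[np.array([P(*c) for c in q])],True,(0,0,255),1)
cv2.imwrite('pics/w10.png',im)
E
```

```text
time_s: 24.13
ee_pos: [585.5, 23.8, 497.7]
ee_rot: [-179.7, -0.0, 95.5]
force: [0.9, -0.1, -0.7]
gripper_width: 9.0
time_s: 24.55
ee_pos: [590.9, -159.7, 497.6]
ee_rot: [-179.7, -0.1, 95.4]
force: [1.1, -0.3, -0.9]
gripper_width: 8.8
time_s: 24.97
ee_pos: [590.9, -165.2, 384.4]
ee_rot: [-179.5, -0.2, 95.5]
force: [-0.6, 0.1, -1.0]
gripper_width: 8.8
time_s: 25.22
ee_pos: [592.5, -165.6, 380.0]
ee_rot: [-180.0, -0.0, 95.5]
force: [0.5, -0.9, -1.5]
gripper_width: 8.9
pos [ 592.5 -165.6  380. ] travel mm [-0.8 -0.5 39. ] twist 0.0
```

View pics/w10.png

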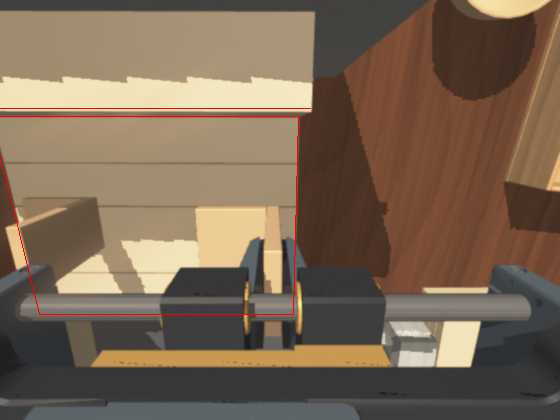

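The hearth overlay now matches, and tile B stands at the left, about (60,235). Lowering A.

```bash
python3 -m handwheel '[{"gripper":0,"travel":[0,0,0.025],"twist":0},{"gripper":0,"travel":[0,0,0.012],"twist":0},{"gripper":0,"travel":[0,0,0.003],"twist":0},{"gripper":0,"travel":[0,0,0],"twist":0},{"gripper":0,"travel":[0,0,0],"twist":0}]'
python3 -m handwheel '[{"gripper":0,"travel":[0,0,0.002],"twist":0},{"gripper":0,"travel":[0,0,0],"twist":0}]'
python3 -m handwheel '[{"gripper":0,"travel":[0,0,0.002],"twist":0},{"gripper":0,"travel":[0,0,0],"twist":0}]'
```

```text
time_s: 25.68
ee_pos: [592.8, -166.0, 342.0]
ee_rot: [179.8, 0.1, 95.5]
force: [-0.0, 0.2, -0.5]
gripper_width: 8.6
time_s: 25.85
ee_pos: [592.6, -166.0, 339.4]
ee_rot: [179.9, 0.1, 95.5]
force: [0.4, -0.2, -1.2]
gripper_width: 8.8
time_s: 26.02
ee_pos: [592.3, -165.9, 336.4]
ee_rot: [180.0, 0.0, 95.5]
force: [-0.2, -0.3, -0.6]
gripper_width: 8.8
```

```bash
python3 -m handwheel '[{"gripper":0,"travel":[0,0,0.0015],"twist":0},{"gripper":0,"travel":[0,0,0],"twist":0}]'
python3 -m handwheel '[{"gripper":0,"travel":[0,0,0.0015],"twist":0},{"gripper":0,"travel":[0,0,0],"twist":0}]'
```

```text
time_s: 26.18
ee_pos: [592.3, -165.9, 336.3]
ee_rot: [180.0, 0.0, 95.5]
force: [-1.9, 1.0, 5.6]
gripper_width: 9.0
time_s: 26.35
ee_pos: [592.1, -165.9, 336.3]
ee_rot: [179.9, 0.0, 95.5]
force: [-3.3, 0.7, 12.3]
gripper_width: 9.0
```

Contact. Release, go up, fit.

```bash
python3 -m handwheel '[{"gripper":0,"travel":[0,0,-0.002],"twist":0},{"gripper":35,"travel":[0,0,0],"twist":0},{"gripper":35,"travel":[0,0,0],"twist":0},{"gripper":35,"travel":[0,0,0],"twist":0},{"gripper":35,"travel":[0,0,0],"twist":0}]'
python3 -m handwheel '[{"gripper":35,"travel":[0,0,-0.01],"twist":0},{"gripper":35,"travel":[0,0,-0.03],"twist":0},{"gripper":35,"travel":[0,0,-0.04],"twist":0},{"gripper":35,"travel":[0,0,-0.04],"twist":0},{"gripper":0,"travel":[0,0,-0.04],"twist":0}]'
python3 - <<'E'
from h import *
d=grab('wrist','w11.png')
for r in env.trace('wrist','tile1'):
    p=onz(d,r['uv'],130)
    if p[1]>0: print(p[:2],fit([(d,r['pixels'])],[408,360,.3]));continue
    print(p[:2],fit([(d,r['pixels'])],[p[0]+25,p[1],.1],True,100))
E
python3 go.py 408.7 360 17.2 28.5 140
```

```text
time_s: 26.77
ee_pos: [592.3, -166.0, 334.9]
ee_rot: [-180.0, -0.0, 95.5]
force: [0.1, -0.5, 0.3]
gripper_width: 31.0
time_s: 27.18
ee_pos: [592.0, -165.8, 497.7]
ee_rot: [180.0, 0.0, 95.5]
force: [1.0, -1.3, -0.1]
gripper_width: 28.1
[ 421.61834574 -182.84960873] (np.float64(437.6450301111497), np.float64(-180.94952552213067), np.float64(6.627510938508359), np.float64(0.9583388266315096))
[ 572.66336913 -165.8185332 ] (np.float64(595.4317647903645), np.float64(-164.0974203698715), np.float64(5.724193751126209), np.float64(0.9659523437092653))
pos [ 592.3 -165.9  504.1] travel mm [ 547.9 -107.   168.3] twist -0.204
```

```bash
python3 -m handwheel '[{"gripper":0,"travel":[0.03,-0.0088,0],"twist":0},{"gripper":0,"travel":[0.039,-0.0088,0],"twist":0},{"gripper":0,"travel":[0.039,-0.0088,0],"twist":0},{"gripper":0,"travel":[0.039,-0.0088,0],"twist":0},{"gripper":0,"travel":[0.039,-0.0088,0],"twist":0}]'
python3 -m handwheel '[{"gripper":0,"travel":[0.039,-0.0088,0],"twist":0},{"gripper":0,"travel":[0.039,-0.0088,0],"twist":0},{"gripper":0,"travel":[0.039,-0.0088,0],"twist":0},{"gripper":0,"travel":[0.039,-0.0088,0],"twist":0},{"gripper":0,"travel":[0.039,-0.0088,0],"twist":0}]'
python3 -m handwheel '[{"gripper":0,"travel":[0.039,-0.0088,0],"twist":0},{"gripper":0,"travel":[0.039,-0.0088,0],"twist":0},{"gripper":0,"travel":[0,0,0],"twist":-0.1},{"gripper":0,"travel":[0,0,0],"twist":-0.104},{"gripper":0,"travel":[0,0,0],"twist":0}]'
python3 -m handwheel '[{"gripper":0,"travel":[0,0,0],"twist":0},{"gripper":0,"travel":[0,0,0],"twist":0}]'
python3 - <<'E'
from h import *
d=grab('wrist','w12.png')
for r in env.trace('wrist','tile1'):
    p=onz(d,r['uv'],5);print(p[:2],fit([(d,r['pixels'])],[p[0]-35,p[1]-10,.3]))
E
python3 go.py 408.7 360 17.2 28.5 48
```

```text
time_s: 27.7
ee_pos: [529.7, 16.4, 495.5]
ee_rot: [180.0, -0.0, 95.5]
force: [0.7, 0.3, 0.6]
gripper_width: 0.6
time_s: 28.12
ee_pos: [467.1, 206.4, 495.6]
ee_rot: [180.0, -0.0, 95.5]
force: [-0.2, 0.2, 0.0]
gripper_width: 0.6
time_s: 28.53
ee_pos: [442.7, 281.7, 495.3]
ee_rot: [-180.0, 0.0, 107.4]
force: [0.4, -0.1, -0.9]
gripper_width: 0.5
time_s: 28.7
ee_pos: [443.3, 280.5, 495.4]
ee_rot: [180.0, 0.0, 107.0]
force: [0.1, -0.2, -0.9]
gripper_width: 0.3
[277.31406405 429.80110217] (np.float64(246.35987992018443), np.float64(409.06117291877285), np.float64(32.67339002172219), np.float64(0.7452951529921473))
[447.79961842 374.22189446] (np.float64(408.19836591632117), np.float64(359.9808361470901), np.float64(16.754385606904602), np.float64(0.9535946658063128))
pos [443.4 280.3 495.4] travel mm [ 86.4  18.6 256.4] twist -0.003
```

```bash
python3 -m handwheel '[{"gripper":0,"travel":[0.029,0.006,0],"twist":0},{"gripper":0,"travel":[0.029,0.006,0],"twist":0},{"gripper":0,"travel":[0.028,0.006,0.02],"twist":0},{"gripper":0,"travel":[0,0,0.04],"twist":0},{"gripper":0,"travel":[0,0,0.04],"twist":0}]'
python3 -m handwheel '[{"gripper":0,"travel":[0,0,0.04],"twist":0},{"gripper":0,"travel":[0,0,0.04],"twist":0},{"gripper":0,"travel":[0,0,0.04],"twist":0},{"gripper":0,"travel":[0,0,0.032],"twist":0},{"gripper":0,"travel":[0,0,0],"twist":0}]'
python3 -m handwheel '[{"gripper":0,"travel":[0,0,0],"twist":0}]'
python3 go.py 408.2 360 17 28.5 48
```

```text
time_s: 29.22
ee_pos: [435.2, 369.4, 395.3]
ee_rot: [179.8, -0.1, 107.2]
force: [0.1, 0.1, -1.4]
gripper_width: 0.5
time_s: 29.63
ee_pos: [433.4, 366.3, 237.1]
ee_rot: [-179.3, 0.3, 107.1]
force: [-0.3, -0.1, -0.4]
gripper_width: 0.2
time_s: 29.72
ee_pos: [435.2, 367.9, 242.4]
ee_rot: [-179.8, 0.1, 107.1]
force: [0.8, 0.3, 1.2]
gripper_width: 0.5
pos [435.2 367.9 242.4] travel mm [0.4 0.4 3.4] twist 0.002
```

```bash
python3 -m handwheel '[{"gripper":0,"travel":[0,-0.006,0.003],"twist":0},{"gripper":0,"travel":[0,-0.006,0],"twist":0},{"gripper":0,"travel":[0,-0.0065,0],"twist":0},{"gripper":0,"travel":[0,-0.0065,0],"twist":0},{"gripper":0,"travel":[0,-0.006,0.002],"twist":0}]'
python3 -m handwheel '[{"gripper":0,"travel":[0,-0.006,0.003],"twist":0},{"gripper":0,"travel":[0,-0.0055,0.003],"twist":0},{"gripper":0,"travel":[0,-0.0065,0.005],"twist":0},{"gripper":0,"travel":[0,-0.0055,0.0065],"twist":0},{"gripper":0,"travel":[0,-0.004,0.006],"twist":0}]'
python3 -m handwheel '[{"gripper":0,"travel":[0,0,0],"twist":0},{"gripper":0,"travel":[0,0,0],"twist":0}]'
python3 -m handwheel '[{"gripper":0,"travel":[0,0,-0.04],"twist":0},{"gripper":0,"travel":[0,0,-0.04],"twist":0},{"gripper":45,"travel":[0,0,-0.04],"twist":0},{"gripper":45,"travel":[-0.02,0.026,-0.04],"twist":0},{"gripper":45,"travel":[-0.03,0,-0.03],"twist":0}]'
python3 -m handwheel '[{"gripper":45,"travel":[-0.03,0,0],"twist":0},{"gripper":45,"travel":[0,0,0],"twist":0}]'
python3 - <<'E'
from h import *
d=grab('wrist','w13.png')
for r in env.trace('wrist','tile1'):
    p=onz(d,r['uv'],30);print(p[:2])
    if np.linalg.norm(p[:2]-[385,355])<70: print(r['confidence'],fit([(d,r['pixels'])],[408,360,.3],True))
E
python3 go.py 408.2 360 17 -4.5 41
```

```text
time_s: 30.13
ee_pos: [404.8, 359.1, 239.8]
ee_rot: [179.8, -0.1, 107.2]
force: [-0.3, -0.0, 0.6]
gripper_width: 0.7
time_s: 30.55
ee_pos: [378.2, 350.6, 213.8]
ee_rot: [-179.9, 0.0, 107.2]
force: [-0.1, 0.3, -0.6]
gripper_width: 0.8
time_s: 30.72
ee_pos: [378.9, 350.9, 214.0]
ee_rot: [-179.9, 0.0, 107.2]
force: [-0.3, 0.7, -0.0]
gripper_width: 0.2
time_s: 31.13
ee_pos: [414.6, 315.6, 399.6]
ee_rot: [179.6, -0.2, 107.3]
force: [1.3, -0.4, 0.7]
gripper_width: 17.6
time_s: 31.3
ee_pos: [422.9, 282.0, 398.9]
ee_rot: [179.7, 0.1, 107.0]
force: [-0.2, -0.6, 0.1]
gripper_width: 31.1
[284.44334427 424.71828232]
[381.44664024 353.66756545]
0.75 (np.float64(406.397562891034), np.float64(359.5237317444952), np.float64(17.105777675166433), np.float64(0.9714337208254483))
pos [421.8 284.3 396.8] travel mm [ 76.3   4.5 164.8] twist 0.001
```

```bash
python3 -m handwheel '[{"gripper":45,"travel":[0.037,0.001,0],"twist":0},{"gripper":45,"travel":[0.037,0.001,0.02],"twist":0},{"gripper":45,"travel":[0,0,0.04],"twist":0},{"gripper":45,"travel":[0,0,0.04],"twist":0},{"gripper":45,"travel":[0,0,0.04],"twist":0}]'
python3 -m handwheel '[{"gripper":45,"travel":[0,0,0.025],"twist":0},{"gripper":45,"travel":[0,0,0],"twist":0},{"gripper":45,"travel":[0,0,0],"twist":0}]'
python3 go.py 406.4 359.5 17.1 -4.5 39
python3 -m handwheel '[{"gripper":0,"travel":[0,0.001,0],"twist":0},{"gripper":0,"travel":[0,0,0],"twist":0},{"gripper":0,"travel":[0,0,0],"twist":0},{"gripper":0,"travel":[0,0,0],"twist":0},{"gripper":0,"travel":[0,0,0],"twist":0}]' 15
python3 -m handwheel '[{"gripper":0,"travel":[0,0,0],"twist":0},{"gripper":0,"travel":[0,0,0],"twist":0},{"gripper":0,"travel":[0,0,-0.01],"twist":0},{"gripper":0,"travel":[0,0,-0.03],"twist":0},{"gripper":0,"travel":[0,0,-0.04],"twist":0.042}]'
python3 -m handwheel '[{"gripper":0,"travel":[0,0,-0.04],"twist":0.05},{"gripper":0,"travel":[0,0,-0.04],"twist":0.06},{"gripper":0,"travel":[0,0,-0.04],"twist":0.05},{"gripper":0,"travel":[0,0,-0.04],"twist":0},{"gripper":0,"travel":[0,0,-0.025],"twist":0}]'
python3 -m handwheel '[{"gripper":0,"travel":[0,0,0],"twist":0},{"gripper":0,"travel":[0,0,0],"twist":0}]'
python3 go.py 517 -173.6 5.5 -4.5 300
```

```text
time_s: 31.82
ee_pos: [400.6, 357.4, 254.7]
ee_rot: [180.0, -0.0, 107.3]
force: [0.2, 0.6, 0.9]
gripper_width: 40.9
time_s: 32.07
ee_pos: [401.1, 356.5, 230.3]
ee_rot: [-179.8, 0.1, 107.2]
force: [1.4, 0.4, 0.1]
gripper_width: 41.2
pos [401.1 356.5 230.3] travel mm [1.3 1.5 0.3] twist 0.002
time_s: 32.48
ee_pos: [402.7, 356.3, 232.7]
ee_rot: [179.9, -0.0, 107.2]
force: [0.1, 0.4, 0.2]
gripper_width: 10.5
time_s: 32.9
ee_pos: [401.6, 355.4, 309.9]
ee_rot: [-179.6, 0.2, 104.7]
force: [-0.2, 1.0, -1.3]
gripper_width: 9.0
time_s: 33.32
ee_pos: [402.0, 355.8, 501.5]
ee_rot: [179.7, -0.2, 95.6]
force: [0.1, 0.3, -2.1]
gripper_width: 9.2
time_s: 33.48
ee_pos: [402.2, 356.0, 498.0]
ee_rot: [179.9, -0.1, 95.6]
force: [-0.1, 0.0, -1.9]
gripper_width: 9.2
pos [402.2 356.  498. ] travel mm [-538.3   57.9    6.4] twist 0.002
```

```bash
python3 -m handwheel '[{"gripper":0,"travel":[-0.025,0.004,0],"twist":0},{"gripper":0,"travel":[-0.0385,0.004,0],"twist":0},{"gripper":0,"travel":[-0.0385,0.004,0],"twist":0},{"gripper":0,"travel":[-0.0385,0.004,0],"twist":0},{"gripper":0,"travel":[-0.0385,0.004,0],"twist":0}]'
python3 -m handwheel '[{"gripper":0,"travel":[-0.0385,0.004,0],"twist":0},{"gripper":0,"travel":[-0.0385,0.004,0],"twist":0},{"gripper":0,"travel":[-0.0385,0.004,0],"twist":0},{"gripper":0,"travel":[-0.0385,0.004,0],"twist":0},{"gripper":0,"travel":[-0.0385,0.004,0],"twist":0}]'
python3 -m handwheel '[{"gripper":0,"travel":[-0.0385,0.004,0],"twist":0},{"gripper":0,"travel":[-0.0385,0.004,0],"twist":0},{"gripper":0,"travel":[-0.0385,0.004,0],"twist":0},{"gripper":0,"travel":[-0.0385,0.004,0],"twist":0},{"gripper":0,"travel":[-0.015,0.002,0],"twist":0}]'
python3 -m handwheel '[{"gripper":0,"travel":[0,0,0.02],"twist":0},{"gripper":0,"travel":[0,0,0.035],"twist":0},{"gripper":0,"travel":[0,0,0.035],"twist":0},{"gripper":0,"travel":[0,0,0],"twist":0},{"gripper":0,"travel":[0,0,0],"twist":0}]'
python3 go.py 517 -173.6 5.5 -4.5 150
```

```text
time_s: 33.9
ee_pos: [439.5, 178.4, 494.3]
ee_rot: [-179.7, 0.1, 95.7]
force: [1.1, -0.4, -1.0]
gripper_width: 9.1
time_s: 34.32
ee_pos: [478.2, -11.4, 494.4]
ee_rot: [-179.7, -0.0, 95.6]
force: [1.1, 0.9, -1.1]
gripper_width: 9.1
time_s: 34.73
ee_pos: [513.4, -180.1, 493.8]
ee_rot: [-179.7, 0.0, 95.4]
force: [0.8, -0.2, -1.9]
gripper_width: 9.2
time_s: 35.15
ee_pos: [512.6, -175.5, 404.3]
ee_rot: [-179.6, -0.2, 95.6]
force: [0.6, -0.7, -0.6]
gripper_width: 8.8
pos [ 512.6 -175.5  404.3] travel mm [ 1.2  0.5 63.3] twist 0.002
```

```bash
python3 -m handwheel '[{"gripper":0,"travel":[0,0,0.03],"twist":0},{"gripper":0,"travel":[0,0,0.025],"twist":0},{"gripper":0,"travel":[0,0,0.006],"twist":0},{"gripper":0,"travel":[0,0,0],"twist":0},{"gripper":0,"travel":[0,0,0],"twist":0}]'
python3 -m handwheel '[{"gripper":0,"travel":[0,0,0.003],"twist":0},{"gripper":0,"travel":[0,0,0],"twist":0}]'
python3 -m handwheel '[{"gripper":0,"travel":[0,0,0.002],"twist":0},{"gripper":0,"travel":[0,0,0],"twist":0}]'
```

```text
time_s: 35.57
ee_pos: [513.9, -176.1, 347.7]
ee_rot: [179.8, 0.1, 95.6]
force: [0.1, -0.8, -1.5]
gripper_width: 8.9
time_s: 35.73
ee_pos: [513.6, -176.1, 344.2]
ee_rot: [179.8, 0.1, 95.6]
force: [-0.0, -0.1, -0.8]
gripper_width: 8.8
time_s: 35.9
ee_pos: [513.2, -176.0, 341.1]
ee_rot: [180.0, 0.0, 95.6]
force: [-0.7, 0.2, -1.7]
gripper_width: 9.0
```

```bash
python3 -m handwheel '[{"gripper":0,"travel":[0,0,0.004],"twist":0},{"gripper":0,"travel":[0,0,0],"twist":0},{"gripper":0,"travel":[0,0,0],"twist":0}]'
python3 -m handwheel '[{"gripper":0,"travel":[0,0,0.0015],"twist":0},{"gripper":0,"travel":[0,0,0],"twist":0}]'
python3 -m handwheel '[{"gripper":0,"travel":[0,0,0.0015],"twist":0},{"gripper":0,"travel":[0,0,0],"twist":0}]'
```

```text
time_s: 36.15
ee_pos: [513.1, -176.0, 336.4]
ee_rot: [-180.0, -0.0, 95.6]
force: [-0.3, -0.4, -1.9]
gripper_width: 9.1
time_s: 36.32
ee_pos: [513.1, -176.0, 334.9]
ee_rot: [-180.0, -0.0, 95.6]
force: [0.7, -1.3, -1.6]
gripper_width: 9.1
time_s: 36.48
ee_pos: [513.1, -176.0, 333.4]
ee_rot: [-180.0, -0.0, 95.6]
force: [-0.5, -0.1, -0.9]
gripper_width: 9.3
```

```bash
python3 -m handwheel '[{"gripper":0,"travel":[0,0,0.0015],"twist":0},{"gripper":0,"travel":[0,0,0],"twist":0}]'
python3 -m handwheel '[{"gripper":0,"travel":[0,0,0.0015],"twist":0},{"gripper":0,"travel":[0,0,0],"twist":0}]'
```

```text
time_s: 36.65
ee_pos: [513.2, -176.0, 332.5]
ee_rot: [180.0, 0.0, 95.6]
force: [0.1, 1.1, 2.6]
gripper_width: 8.8
time_s: 36.82
ee_pos: [513.2, -176.0, 332.5]
ee_rot: [179.9, 0.0, 95.6]
force: [-2.3, 0.6, 10.8]
gripper_width: 9.0
```

```bash
python3 -m handwheel '[{"gripper":0,"travel":[0,0,-0.002],"twist":0},{"gripper":35,"travel":[0,0,0],"twist":0},{"gripper":35,"travel":[0,0,0],"twist":0},{"gripper":35,"travel":[0,0,0],"twist":0},{"gripper":35,"travel":[0,0,0],"twist":0}]'
python3 -m handwheel '[{"gripper":35,"travel":[0,0,-0.01],"twist":0},{"gripper":35,"travel":[0,0,-0.03],"twist":0},{"gripper":35,"travel":[0,0,-0.04],"twist":0},{"gripper":35,"travel":[0,0,-0.04],"twist":0},{"gripper":35,"travel":[0,0,-0.04],"twist":0}]'
python3 -m handwheel '[{"gripper":55,"travel":[0.01,0,-0.02],"twist":0.12},{"gripper":55,"travel":[0,0,-0.02],"twist":0.12},{"gripper":55,"travel":[0,0,0],"twist":0.12},{"gripper":55,"travel":[0,0,0],"twist":0.12},{"gripper":55,"travel":[0,0,0],"twist":0.12}]'
python3 -m handwheel '[{"gripper":55,"travel":[0,0,0],"twist":0.12},{"gripper":55,"travel":[0,0,0],"twist":0.12},{"gripper":55,"travel":[0,0,0],"twist":0.12},{"gripper":55,"travel":[0,0,0],"twist":0.12},{"gripper":55,"travel":[0,0,0],"twist":0.12}]'
python3 -m handwheel '[{"gripper":55,"travel":[0,0,0],"twist":0.12},{"gripper":55,"travel":[0,0,0],"twist":0.12},{"gripper":55,"travel":[0,0,0],"twist":0.131},{"gripper":55,"travel":[0,0,0],"twist":0},{"gripper":55,"travel":[0,0,0],"twist":0}]'
python3 - <<'E'
from h import *
s=env.state();Rm=R.from_euler('xyz',s['ee_rot'],degrees=True).as_matrix()
print(s['ee_rot'],s['ee_pos'],Rm.T@(np.array([395,42.5,535])-s['ee_pos']))
d=grab('scene','s14.png',1.4);t=grab('top')
cv2.imwrite('pics/s14c.png',np.hstack([cv2.resize(d['frame'][40:240,200:400,::-1],(400,400)),cv2.resize(t['frame'][130:330,240:440,::-1],(400,400))]))
for n,c in (('scene',d),('top',t)):
  for r in env.trace(n,'tile1'):
    p=onz(c,r['uv'],130)
    if p[1]<0: print(n,p[:2],fit([(c,r['pixels'])],[p[0]+25,p[1],.1],True,100))
E
```

```text
time_s: 37.23
ee_pos: [513.2, -176.0, 332.4]
ee_rot: [-180.0, -0.0, 95.6]
force: [0.4, -0.1, -0.4]
gripper_width: 31.3
time_s: 37.65
ee_pos: [512.7, -175.8, 495.1]
ee_rot: [180.0, 0.0, 95.6]
force: [-0.2, -0.5, -1.7]
gripper_width: 32.3
time_s: 38.07
ee_pos: [511.9, -165.8, 534.0]
ee_rot: [179.9, -0.0, 60.9]
force: [0.0, -0.2, 0.5]
gripper_width: 50.1
time_s: 38.48
ee_pos: [512.0, -166.0, 533.4]
ee_rot: [180.0, -0.0, 26.5]
force: [0.4, -0.7, 0.8]
gripper_width: 50.4
time_s: 38.9
ee_pos: [512.0, -166.0, 533.2]
ee_rot: [180.0, -0.0, 6.1]
force: [-0.4, -0.6, -0.4]
gripper_width: 50.0
[ 1.79982821e+02 -2.21145470e-02  6.12768193e+00] [ 512.03814938 -165.97697398  533.15934651] [ -94.11497012 -219.77844009   -1.94287544]
scene [ 433.9435149 -185.6484664] (np.float64(440.8931862698423), np.float64(-204.88569022717328), np.float64(-2.0747394246518005), np.float64(0.5873081708834509))
scene [ 568.34351352 -147.90321966] (np.float64(606.2132263213437), np.float64(-177.30022229467593), np.float64(6.280106754473934), np.float64(0.2635983263598327))
top [ 589.74122236 -165.89711092] (np.float64(612.2533778952213), np.float64(-141.24599041562996), np.float64(62.776946404524175), np.float64(0.3521006001714775))
```

View pics/s14c.png

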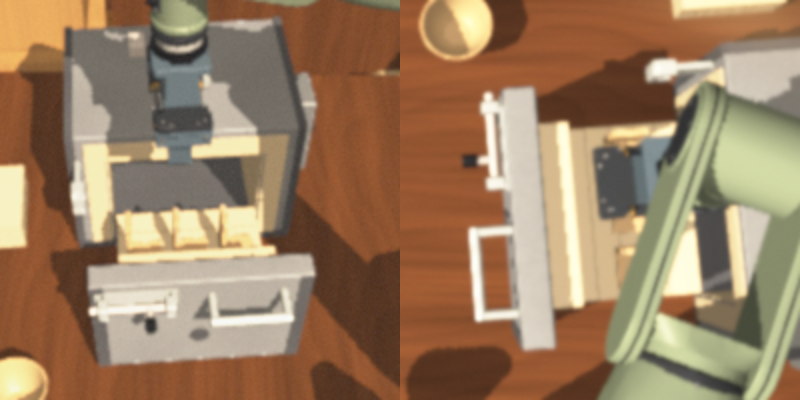

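All three tiles stand in a row behind the plug (scene crop, columns 130 to 240, row 230). Back to the handle.

```bash
python3 -m handwheel '[{"gripper":55,"travel":[-0.0157,-0.0367,0],"twist":0},{"gripper":55,"travel":[-0.0157,-0.0367,0],"twist":0},{"gripper":55,"travel":[-0.0157,-0.0367,0],"twist":0},{"gripper":55,"travel":[-0.0157,-0.0367,0],"twist":0},{"gripper":55,"travel":[-0.0157,-0.0367,0],"twist":0}]'
python3 -m handwheel '[{"gripper":55,"travel":[-0.0157,-0.0367,0],"twist":0.01},{"gripper":55,"travel":[0,0,0],"twist":0},{"gripper":55,"travel":[0,0,0],"twist":0}]'
python3 - <<'E'
from h import *
s=env.state();Rm=R.from_euler('xyz',s['ee_rot'],degrees=True).as_matrix()
print(s['ee_rot'],s['ee_pos'],Rm.T@(np.array([395,42.5,375])-s['ee_pos']))
d=grab('wrist','w15.png')
for t in ('handle','bolt_knob'):
  for r in env.pinpoint('wrist',t): print(t,r['confidence'],onz(d,r['uv'],200))
E
```

```text
time_s: 39.52
ee_pos: [413.8, 9.5, 532.7]
ee_rot: [-180.0, -0.0, 6.0]
force: [0.0, 0.8, 0.3]
gripper_width: 50.2
time_s: 39.77
ee_pos: [394.6, 44.6, 533.2]
ee_rot: [180.0, -0.1, 5.7]
force: [1.1, -0.9, -0.0]
gripper_width: 50.3
[ 1.79977694e+02 -8.71190281e-02  5.67073582e+00] [394.63778223  44.56074908 533.22408441] [-8.37625915e-02  2.02485751e+00  1.58224940e+02]
handle 0.84 [397.68251656  38.61769809 200.        ]
handle 0.45 [ 492.09562314 -154.20916903  200.        ]
bolt_knob 0.62 [544.79183674  53.1930376  200.        ]
```

View pics/w15.png

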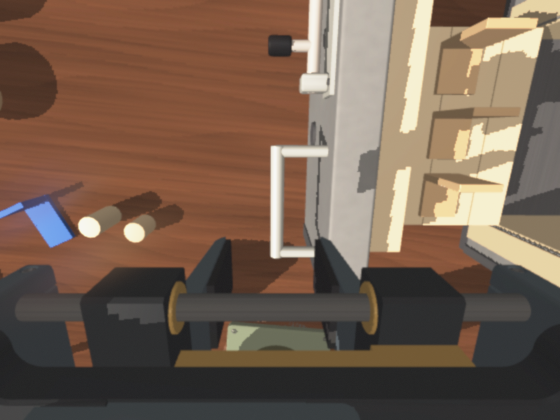

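```bash
python3 -m handwheel '[{"gripper":55,"travel":[0,0.003,0.035],"twist":0},{"gripper":55,"travel":[0,0,0.035],"twist":0},{"gripper":55,"travel":[0,0,0.035],"twist":0},{"gripper":55,"travel":[0,0,0.035],"twist":0},{"gripper":55,"travel":[0,0,0.018],"twist":0}]'
python3 -m handwheel '[{"gripper":0,"travel":[0,0,0],"twist":0},{"gripper":0,"travel":[0,0,0],"twist":0},{"gripper":0,"travel":[0,0,0],"twist":0},{"gripper":0,"travel":[0,0,0],"twist":0},{"gripper":0,"travel":[0,0,0],"twist":0}]' 30
python3 -m handwheel '[{"gripper":0,"travel":[0,0,0],"twist":0},{"gripper":0,"travel":[0,0,0],"twist":0},{"gripper":0,"travel":[0,0.002,0],"twist":0},{"gripper":0,"travel":[0,0.004,0],"twist":0},{"gripper":0,"travel":[0,0.006,0],"twist":0}]'
```

```text
time_s: 40.33
ee_pos: [395.4, 38.8, 370.8]
ee_rot: [180.0, 0.4, 5.2]
force: [-0.9, -0.7, -0.3]
gripper_width: 50.0
time_s: 40.75
ee_pos: [396.5, 40.1, 376.1]
ee_rot: [180.0, -0.2, 5.4]
force: [-0.9, 0.3, -0.2]
gripper_width: 20.1
time_s: 41.17
ee_pos: [397.3, 29.4, 375.8]
ee_rot: [-179.8, -0.2, 5.4]
force: [-0.4, 5.2, 7.2]
gripper_width: 13.4
```

```bash
python3 -m handwheel '[{"gripper":0,"travel":[0,0.008,0],"twist":0},{"gripper":0,"travel":[0,0.01,0],"twist":0},{"gripper":0,"travel":[0,0.01,0],"twist":0},{"gripper":0,"travel":[0,0.01,0],"twist":0},{"gripper":0,"travel":[0,0.01,0],"twist":0}]'
python3 -m handwheel '[{"gripper":0,"travel":[0,0.01,0],"twist":0},{"gripper":0,"travel":[0,0.01,0],"twist":0},{"gripper":0,"travel":[0,0.01,0],"twist":0},{"gripper":0,"travel":[0,0.01,0],"twist":0},{"gripper":0,"travel":[0,0.01,0],"twist":0}]'
python3 -m handwheel '[{"gripper":0,"travel":[0,0.01,0],"twist":0},{"gripper":0,"travel":[0,0.01,0],"twist":0},{"gripper":0,"travel":[0,0.01,0],"twist":0},{"gripper":0,"travel":[0,0.01,0],"twist":0},{"gripper":0,"travel":[0,0.01,0],"twist":0}]'
```

```text
time_s: 41.58
ee_pos: [401.8, -18.8, 375.8]
ee_rot: [-179.8, -0.2, 5.3]
force: [-0.5, 6.2, 6.2]
gripper_width: 13.2
time_s: 42.0
ee_pos: [406.5, -68.6, 375.8]
ee_rot: [-179.8, -0.2, 5.3]
force: [0.0, 6.3, 7.0]
gripper_width: 13.2
time_s: 42.42
ee_pos: [411.2, -118.4, 375.8]
ee_rot: [-179.8, -0.2, 5.3]
force: [0.3, 7.1, 7.8]
gripper_width: 13.2
```

```bash
python3 -m handwheel '[{"gripper":0,"travel":[0,0.01,0],"twist":0},{"gripper":0,"travel":[0,0.01,0],"twist":0},{"gripper":0,"travel":[0,0.01,0],"twist":0},{"gripper":0,"travel":[0,0.01,0],"twist":0},{"gripper":0,"travel":[0,0.008,0],"twist":0}]'
python3 -m handwheel '[{"gripper":0,"travel":[0,0.006,0],"twist":0},{"gripper":0,"travel":[0,0.005,0],"twist":0},{"gripper":0,"travel":[0,0.004,0],"twist":0},{"gripper":0,"travel":[0,0.003,0],"twist":0},{"gripper":0,"travel":[0,0.003,0],"twist":0}]'
python3 -m handwheel '[{"gripper":0,"travel":[0,0.003,0],"twist":0},{"gripper":0,"travel":[0,0.003,0],"twist":0},{"gripper":0,"travel":[0,0.003,0],"twist":0}]'
```

```text
time_s: 42.83
ee_pos: [415.7, -166.5, 375.7]
ee_rot: [-179.9, -0.1, 5.3]
force: [-0.1, 5.4, 7.4]
gripper_width: 12.9
time_s: 43.25
ee_pos: [417.7, -187.2, 375.7]
ee_rot: [-179.9, -0.1, 5.3]
force: [0.0, 4.8, 6.9]
gripper_width: 13.4
time_s: 43.5
ee_pos: [418.5, -196.0, 375.7]
ee_rot: [-179.9, -0.1, 5.3]
force: [-0.4, 5.0, 7.3]
gripper_width: 13.0
```

```bash
python3 -m handwheel '[{"gripper":0,"travel":[0,0.003,0],"twist":0},{"gripper":0,"travel":[0,0.003,0],"twist":0},{"gripper":0,"travel":[0,0,0],"twist":0},{"gripper":0,"travel":[0,0,0],"twist":0}]'
python3 -m handwheel '[{"gripper":0,"travel":[0,0.003,0],"twist":0},{"gripper":0,"travel":[0,0,0],"twist":0},{"gripper":0,"travel":[0,0,0],"twist":0}]'
```

```text
time_s: 43.83
ee_pos: [418.9, -200.4, 375.7]
ee_rot: [-179.5, -0.1, 5.3]
force: [0.5, 12.9, 10.2]
gripper_width: 13.5
time_s: 44.08
ee_pos: [419.0, -201.7, 375.6]
ee_rot: [-179.2, -0.1, 5.2]
force: [0.5, 21.0, 12.1]
gripper_width: 13.5
```

```bash
python3 -m handwheel '[{"gripper":0,"travel":[0,0.003,0],"twist":0},{"gripper":0,"travel":[0,0,0],"twist":0},{"gripper":0,"travel":[0,0,0],"twist":0}]'
python3 - <<'E'
from h import *
d=grab('scene','s16.png',1.4)
cv2.imwrite('pics/s16c.png',cv2.resize(d['frame'][50:200,200:360,::-1],(640,600)))
w=grab('wrist')
for t in ('bolt_knob','bolt_tip','keeper'):
  for n,c in (('scene',d),('wrist',w)):
    for r in env.pinpoint(n,t): print(n,t,r['confidence'],onz(c,r['uv'],200))
E
```

```text
time_s: 44.33
ee_pos: [419.1, -202.9, 375.5]
ee_rot: [-178.8, -0.1, 5.2]
force: [1.5, 29.4, 14.9]
gripper_width: 13.4
scene bolt_knob 0.73 [ 566.77767712 -181.50451284  200.        ]
scene bolt_tip 0.51 [ 665.71679632 -226.40051327  200.        ]
scene keeper 0.69 [ 682.76336418 -205.66949625  200.        ]
```

View pics/s16c.png

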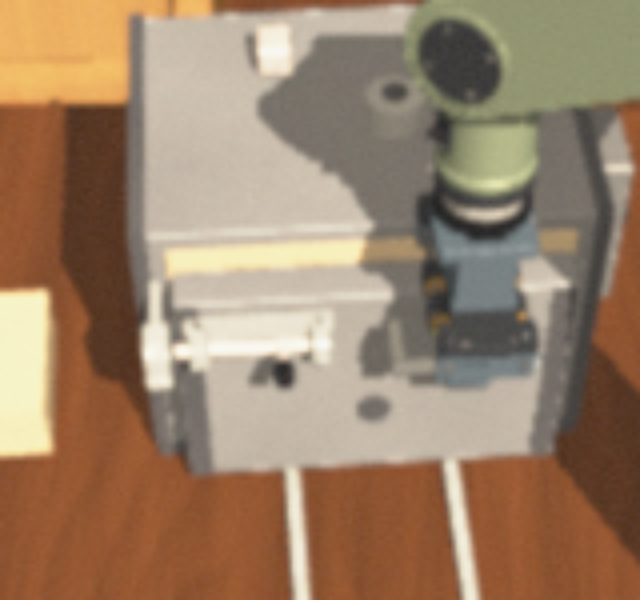

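The crop shows the door shut against the case, with the bolt tip at the keeper (175,350) and the knob at (283,373). I release the handle and go up to look at the knob.

```bash
python3 -m handwheel '[{"gripper":0,"travel":[0,-0.003,0],"twist":0},{"gripper":0,"travel":[0,-0.003,0],"twist":0},{"gripper":45,"travel":[0,-0.002,0],"twist":0},{"gripper":45,"travel":[0,0,0],"twist":0},{"gripper":45,"travel":[0,0,0],"twist":0}]'
python3 -m handwheel '[{"gripper":45,"travel":[0,0,0],"twist":0},{"gripper":45,"travel":[0,0,0],"twist":0},{"gripper":45,"travel":[0,0,-0.02],"twist":0},{"gripper":45,"travel":[0,0,-0.04],"twist":0},{"gripper":45,"travel":[0,0,-0.04],"twist":0}]'
python3 -m handwheel '[{"gripper":0,"travel":[0,0,-0.04],"twist":0},{"gripper":0,"travel":[0,0,-0.03],"twist":0},{"gripper":0,"travel":[0.035,0,0],"twist":0},{"gripper":0,"travel":[0.035,0,0],"twist":0},{"gripper":0,"travel":[0.033,0,0],"twist":0}]'
python3 -m handwheel '[{"gripper":0,"travel":[0,0,0],"twist":0},{"gripper":0,"travel":[0,0,0],"twist":0}]'
python3 - <<'E'
from h import *
s=env.state();Rm=R.from_euler('xyz',s['ee_rot'],degrees=True).as_matrix()
print(s['ee_rot'],s['ee_pos'],Rm.T@(np.array([521,-190.,384])-s['ee_pos']))
d=grab('wrist','w17.png')
for t in ('handle','bolt_knob','bolt_tip','keeper'):
  for r in env.pinpoint('wrist',t): print(t,r['confidence'],r['uv'],onz(d,r['uv'],200))
E
```

```text
time_s: 45.15
ee_pos: [418.5, -200.8, 374.6]
ee_rot: [180.0, 0.0, 5.4]
force: [0.2, -0.6, 0.7]
gripper_width: 30.2
time_s: 45.57
ee_pos: [418.3, -200.9, 474.6]
ee_rot: [-179.9, 0.2, 5.3]
force: [0.7, -1.0, -0.2]
gripper_width: 41.0
time_s: 45.98
ee_pos: [522.1, -191.2, 545.6]
ee_rot: [179.9, -0.1, 5.3]
force: [-0.1, 0.3, -0.8]
gripper_width: 10.7
time_s: 46.15
ee_pos: [522.5, -191.3, 543.2]
ee_rot: [-179.9, 0.2, 5.4]
force: [-0.8, 1.0, 0.2]
gripper_width: 0.6
[-1.79948496e+02  1.53459720e-01  5.42388170e+00] [ 522.51345783 -191.26894674  543.16600255] [ -0.96042547  -1.26324265 159.17034569]
handle 0.76 [268.9, 288.0] [ 416.5567936 -196.4096347  200.       ]
bolt_knob 0.69 [270.3, 159.5] [ 567.64307783 -184.08490052  200.        ]
bolt_tip 0.7 [302.4, 64.3] [ 660.85815431 -206.52104957  200.        ]
keeper 0.72 [303.2, 45.1] [ 677.32938174 -205.25155946  200.        ]
```

View pics/w17.png

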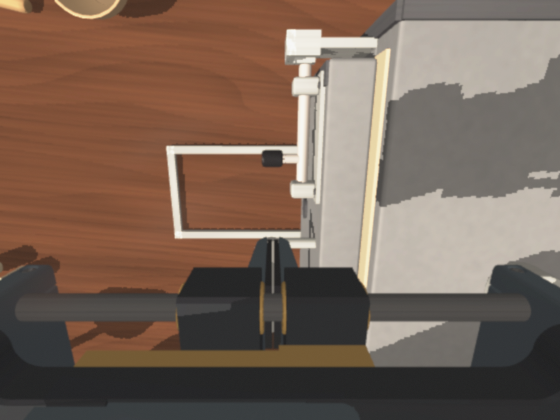

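The knob is at (271,158) and the finger tips sit clear between it and the handle. Tip and keeper line up. Lower and push the bolt.

```bash
python3 -m handwheel '[{"gripper":0,"travel":[0,-0.002,0.035],"twist":0},{"gripper":0,"travel":[0,0,0.035],"twist":0},{"gripper":0,"travel":[0,0,0.035],"twist":0},{"gripper":0,"travel":[0,0,0.035],"twist":0},{"gripper":0,"travel":[0,0,0.018],"twist":0}]'
python3 -m handwheel '[{"gripper":0,"travel":[0,0,0],"twist":0},{"gripper":0,"travel":[0.006,0,0],"twist":0},{"gripper":0,"travel":[0.006,0,0],"twist":0},{"gripper":0,"travel":[0.006,0,0],"twist":0},{"gripper":0,"travel":[0.006,0,0],"twist":0}]'
python3 -m handwheel '[{"gripper":0,"travel":[0.005,0,0],"twist":0},{"gripper":0,"travel":[0.005,0,0],"twist":0},{"gripper":0,"travel":[0.005,0,0],"twist":0},{"gripper":0,"travel":[0.005,0,0],"twist":0},{"gripper":0,"travel":[0.005,0,0],"twist":0}]'
```

```text
time_s: 46.82
ee_pos: [519.0, -188.8, 383.2]
ee_rot: [-179.9, 0.3, 5.3]
force: [-0.5, 0.1, -0.3]
gripper_width: 0.6
time_s: 47.23
ee_pos: [545.7, -186.9, 388.7]
ee_rot: [179.9, -0.1, 5.4]
force: [-3.2, -0.6, 2.2]
gripper_width: 0.6
time_s: 47.65
ee_pos: [570.1, -184.5, 386.8]
ee_rot: [180.0, 0.0, 5.4]
force: [-4.0, 0.3, 2.5]
gripper_width: 0.6
```

```bash
python3 -m handwheel '[{"gripper":0,"travel":[0.005,0,0.001],"twist":0},{"gripper":0,"travel":[0.005,0,0],"twist":0},{"gripper":0,"travel":[0.005,0,0],"twist":0},{"gripper":0,"travel":[0.003,0,0],"twist":0},{"gripper":0,"travel":[0,0,0],"twist":0}]'
python3 -m handwheel '[{"gripper":0,"travel":[0.003,0,0],"twist":0},{"gripper":0,"travel":[0.002,0,0],"twist":0},{"gripper":0,"travel":[0,0,0],"twist":0}]'
python3 -m handwheel '[{"gripper":0,"travel":[0.002,0,0],"twist":0},{"gripper":0,"travel":[0.002,0,0],"twist":0},{"gripper":0,"travel":[0,0,0],"twist":0}]'
```

```text
time_s: 48.07
ee_pos: [588.3, -182.7, 385.4]
ee_rot: [-180.0, -0.0, 5.4]
force: [-1.5, -0.7, 1.6]
gripper_width: 0.2
time_s: 48.32
ee_pos: [590.5, -182.5, 385.4]
ee_rot: [-180.0, 0.5, 5.4]
force: [-12.0, -1.7, 5.6]
gripper_width: 0.3
time_s: 48.57
ee_pos: [592.3, -182.5, 385.4]
ee_rot: [-179.9, 1.0, 5.4]
force: [-21.0, -3.2, 9.9]
gripper_width: 0.6
```

The stop is reached. Back off, lift, and check.

```bash
python3 -m handwheel '[{"gripper":0,"travel":[-0.01,0,0],"twist":0},{"gripper":0,"travel":[-0.015,0,0],"twist":0},{"gripper":0,"travel":[0,0,-0.03],"twist":0},{"gripper":0,"travel":[0,0,-0.04],"twist":0},{"gripper":0,"travel":[0,0,-0.04],"twist":0}]'
python3 -m handwheel '[{"gripper":0,"travel":[-0.03,-0.02,-0.02],"twist":0},{"gripper":0,"travel":[-0.03,-0.02,0],"twist":0},{"gripper":0,"travel":[0,0,0],"twist":0},{"gripper":0,"travel":[0,0,0],"twist":0}]'
python3 - <<'E'
from h import *
d=grab('wrist');s=grab('scene');t=grab('top')
for n,c in (('wrist',d),('scene',s),('top',t)):
 for q in ('bolt_knob','bolt_tip','keeper','handle','hearth'):
  for r in env.pinpoint(n,q)[:1]: print(n,q,round(r['confidence'],2),onz(c,r['uv'],200).round(1))
cv2.imwrite('pics/f18.png',np.hstack([cv2.resize(d['frame'][:,:,::-1],(400,400)),cv2.resize(s['frame'][50:210,200:360,::-1],(400,400))]))
E
```

```text
time_s: 48.98
ee_pos: [571.8, -184.1, 496.0]
ee_rot: [-179.9, -0.0, 5.4]
force: [1.0, -0.2, 0.2]
gripper_width: -0.0
time_s: 49.32
ee_pos: [507.3, -149.2, 516.7]
ee_rot: [180.0, -0.2, 5.4]
force: [0.4, -0.2, -0.3]
gripper_width: 0.4
wrist bolt_knob 0.95 [ 612.7 -182.6  200. ]
wrist keeper 0.75 [ 675.5 -205.8  200. ]
wrist hearth 0.53 [ 613.5 -181.1  200. ]
scene bolt_knob 0.6 [ 616.2 -169.8  200. ]
scene bolt_tip 0.61 [ 709.2 -219.5  200. ]
scene keeper 0.71 [ 609.  -187.5  200. ]
scene handle 0.63 [ 424.5 -204.1  200. ]
top bolt_knob 0.68 [ 615.5 -186.   200. ]
top bolt_tip 0.43 [ 708.9 -203.   200. ]
top keeper 0.94 [ 677.1 -204.8  200. ]
top handle 0.63 [ 421.7 -195.8  200. ]
top hearth 0.54 [ 612.4 -179.2  200. ]
```

View pics/f18.png

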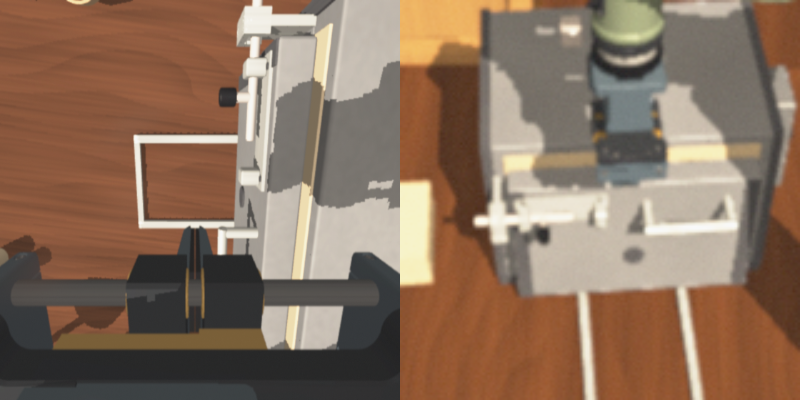

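```bash
python3 -c "
from workcell import env
s=env.state();print(s['force'],s['time_s']);print(env.job_done())"
```

```text
[ 0.42758359 -0.0537285  -0.28460905] 50.2167
the job is handed in; nothing more can be done
None
```

I loaded and shut the kiln, slid the bolt home, and handed the job in at about 50 s. It reports no verdict.

- **Car out:** I pulled it until the handle stopped moving as the pull force rose.
- **Tiles:** There were three. I tipped each onto its foot and set all of them in a row on the hearth. The blue look-alike and the bowls were not touched.
- **Shut and bolted:** I pushed the car in until the force rose to 29 N against its stop, then pushed the bolt until it stopped.

**Last checks**
- **Bolt:** the knob had moved about 47 to 49 mm. In the top view the tip was about 32 mm past the keeper's middle.
- **Car:** the door looked flush in the pictures. Just before bolting, the tip lined up with the keeper to within about 1 mm across its path.
- **Arm:** it was clear of everything, with about 0 N on the wrist.

**What disagreed or could not be checked**
- **Tiles after closing:** they cannot be seen behind the shut door. They last showed standing in a wrist picture just before I pushed the car in gently. The wrist-camera fits for the first two were good (overlap 0.96); I did not fit the third from there after releasing it.
- **Scene and top fits:** the fits on the loaded hearth were poor (overlap 0.26 to 0.59), probably because the tiles were partly hidden, so I relied on the wrist pictures.
- **Final scene view:** the network put the keeper at the knob. I took that as a false detection because the wrist and top views agreed with each other.

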